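# Swap the failed controller behind the battery modules

## Robot

A 7-joint arm with a two-finger parallel gripper is mounted at the origin on the work surface. World frame = base frame: x ahead of the robot, y to its left, z up, the work surface at z = 0. Lengths are in mm, angles in rad, forces in N, time in s.
With the tool pointing down it reaches from about 425 to 825 mm from the base axis. Payload 3.6 kg.
Tool frame: the origin (TCP) lies on the centre line of the jaws, within the pads' length; the fingertips stand 25 mm ahead of it and the grasp point (between the pads) lies 6 mm ahead of it (manip.finger_overhang is the distance from the TCP to the fingertips, in mm); z points along the fingers, x is the direction in which the jaws open and shut, and the axes are right-handed (so a half turn about z gives the same grasp; the last joint's range is limited). The gripper opens to 93 mm and grips with 3 to 60 N. Pads are 15 mm wide; open, the fingers measure 128 mm over their backs; the gripper's body (75 mm by 188 mm) begins 65 mm behind the grasp point.
Start: joints at [-1.262, 0.615, -0.013, 1.423, 0.008, 1.103, -0.04], TCP at [213.544, 613.891, 243.64] pointing down, gripper open.
Joint ranges: [-3.12, 3.12], [-0.3, 2.06], [-1.34, 1.32], [0.26, 2.42], [-1.36, 4.5], [0.01, 1.98], [-2.84, 2.84]. Speed limits (rad/s): [2.79, 2.79, 3.14, 3.14, 3.14, 3.14, 3.14].

## Interface

Orientations are given as a 3x3 rotation matrix whose columns are the frame's x, y, z axes.
In Python, from station import manip, eyes, order gives the robot as it stands.
- The arm moves only by the shell command python3 -m pendant 'ROWS'. ROWS is JSON, a list of rows, each an object with "dp": the shift along the world's x, y, z normalised to -1 to 1, where 1 is 500 mm, a list of three; "roll": the turn about the world's z normalised to -1 to 1, where 1 is pi rad; "claw": the opening, from -1 (shut) to 1 (fully open). In form: [{"dp": [x, y, z], "roll": roll, "claw": claw}, ...]. A call has 1 to 8 rows; each row is the pose to reach, as a shift and turn from the pose commanded when the call began, turning the shorter way round; what a row does not reach only later rows make up. A row lasts 1/12 s, in which the tool goes at most 41.7 mm and 7.16 degrees, less where a joint would pass 70% of its speed; a pose out of reach is approached as far as the arm can. A call with a number of a shift or a turn outside -1 to 1 is refused whole. A call with a gripper value outside its range is refused whole. The fingers move at their own pace and stop on an object; the grip force is fixed at half the most. Time passes only in rows, so rows that repeat a pose let the fingers close. It gives the time, the measured TCP pose, the force and the opening at its end, in the units of the state.
- manip.get_obs(): the state, without advancing time (a new reading comes with each control period).
- eyes.capture(name): name is "scene" or "top" or "wrist"; returns a dict with "img" (384x512x3 uint8, blue, green, red), "range_z" (384x512 float32, mm along the optical axis (not along the pixel's ray), 0 where there is no reading), "fov_y" (degrees; the focal length in pixels is half the picture's height over the tangent of half this angle, whatever the lens; pixels are square), "cx", "cy" (the principal point, pixels), "D" ([k1, k2, p1, p2, k3] as OpenCV has them; the pictures are not rectified), "origin" and "orientation" of the camera in the world; the wrist camera has in their place "T_tool_cam" (4x4, takes a point from camera to tool coordinates, whose origin is the TCP and whose axes are the tool frame's). Camera axes: x right, y down, z forward; pixel columns grow to the right and rows downward; lengths in mm; the calibration is good to about 2 mm. A picture is of the moment at which its call begins: read the wrist's pose just before it.
- order.sign_off(): hands the job in, once; it reports no verdict.
The state is a dict: "time_s": time; "qpos": joint angles; "joint_velocities": joint speeds; "effort": joint torques, N m; "position": TCP position; "orientation": TCP orientation; "ft_force": force on the tool from outside, world axes, zero at the start; "wrist_torque": the same for the moment, N m; "gripper_width": finger opening in mm.
Only numpy, scipy, OpenCV 4.12 (cv2) and the standard library are available. Lean on these libraries where they do the work, as an engineer would, in place of code of your own. Each camera call takes 0.05 s, during which the arm holds its last target.

## Task

The black battery controller at the back of the aluminium pack frame has failed: first lift out the two battery modules (blue and green handle) that stand in front of it and stand both on the yellow mat, then put the failed controller flat in the red bin and set the new silver one in its place, the same way round. Once it is in, stand each module upright back in the bay it came from, the same way round as before. Set everything down rather than dropping it, and do not disturb the multimeter or the tape roll.

Things in the scene. Friction and masses are not known exactly. Their poses are not given: they have to be found in the camera images.
- frame: Fixed pack frame of 20 mm high aluminium profiles, 206 (x) x 210 mm (y). Origin: centre of underside, z up. Black base plate's top at 10 mm. Bays (blue-grey pads): x -40, y +42 and -42 mm. Controller's place (light grey pad): x +28, y 0, the controller's axes parallel to the frame's, sockets to +x, 17 mm from the modules. 100 mm high uprights at x +93, y +95 and -95.
- module_blue: Battery module, blue handle: 62 x 62 mm block 76 mm high, 0.4-0.6 kg, amber band. Origin: centre of flat underside, z up. Handle: bar along x on the centre line, 42 mm long, 14 mm thick (y), grip face 88 to 112 mm above the underside. Connector blocks on top, 21-31 mm from centre, to 87 mm high: orange at +x, light grey at -x. Starts in either front bay of the frame, its x along the frame's.
- module_green: Battery module, green handle: 62 x 62 mm block 76 mm high, 0.4-0.6 kg, amber band. Origin: centre of flat underside, z up. Handle: bar along x on the centre line, 42 mm long, 14 mm thick (y), grip face 88 to 112 mm above the underside. Connector blocks on top, 21-31 mm from centre, to 87 mm high: orange at +x, light grey at -x. Starts in either front bay of the frame, its x along the frame's.
- controller_old: Failed controller: black finned case, red sticker. Block 40 (x) x 56 (y) x 32 mm high, 0.16 kg; flat sides up to 26 mm, fins above. Origin: centre of the underside, z up. White plug sockets along the top edge at its +x side. At the start in its place in the frame, x along the frame's x.
- controller_new: New controller: bright silver finned case, green sticker. Block 40 (x) x 56 (y) x 32 mm high, 0.16 kg; flat sides up to 26 mm, fins above. Origin: centre of the underside, z up. White plug sockets along the top edge at its +x side. At the start it lies on the 3 mm thick dark grey mat beside the red bin.
- mat_yellow: Yellow insulating rubber mat lying on the bench beside the frame (on either side), 250 mm (x) by 130 mm (y), 3 mm thick, fixed. Origin: centre of its underside. Room for both modules side by side along its x axis, for example 58 mm either side of the centre.
- bin_red: Red open scrap bin, low, outside 112 mm (x) by 132 mm (y), 22 mm high, walls and floor 4 mm, fixed on the dark grey mat with its underside 3 mm above the bench. Origin: centre of its underside.
- multimeter: Orange and black multimeter lying beyond the mats, 76 x 150 x 38 mm, loose; not to be disturbed. Origin: centre of the underside, long along its y.
- tape_roll: Roll of amber tape lying flat beyond the mats, 92 mm across, 20 mm high, loose; not to be disturbed. Origin: centre of the underside.

How it is judged:
By the outcome, as a careful person would: the job done as asked, in the order asked, and still so for the second after the job is handed in, with the robot touching nothing.
It also fails if it takes over 136 s, if anything falls off the work surface, if the arm or the gripper's body presses on something with over 40 N, if the wrist force passes 120 N, or if a joint passes its speed limit or range.

## Working session

There is one attempt and no reset: what is moved stays moved. The work goes in short steps, Python scripts to look and compute and a shell command to move; the robot and the scene stay as the last step left them, time stands still between calls to the robot, and variables do not carry over. Pictures are saved under pics/ and viewed, and the job is handed in when it is done.

```bash
ls; mkdir -p pics; python3 - <<'E'
from station import manip, eyes, order
import cv2
o=manip.get_obs(); print({k:o[k] for k in('time_s','position','orientation','gripper_width','ft_force')})
for n in('scene','top','wrist'):
    c=eyes.capture(n); cv2.imwrite(f'pics/{n}0.png',c['img'])
    print(n,{k:v for k,v in c.items() if k not in('img','range_z')})
E
```

```text
pics
{'time_s': 0.0, 'position': array([213.35021421, 613.23295681, 242.50020684]), 'orientation': array([[ 3.28514903e-01,  9.44498474e-01, -7.68880138e-04],
       [ 9.44495400e-01, -3.28515796e-01, -2.41072901e-03],
       [-2.52951915e-03,  6.57566542e-05, -9.99996799e-01]]), 'gripper_width': 93.0678035929589, 'ft_force': array([-0.9957288 ,  0.01845965, -0.29000086])}
scene {'fov_y': 43.94200931270319, 'cx': 248.97312940197537, 'cy': 192.42870458250374, 'D': array([-0.0752823,  0.       ,  0.       ,  0.       ,  0.       ]), 'origin': array([1195.30156315,  286.06334798,  818.6158982 ]), 'orientation': array([[-0.35903573,  0.68943285, -0.62910706],
       [ 0.93309906,  0.25035887, -0.25815998],
       [-0.02048144, -0.67970786, -0.73319692]])}
top {'fov_y': 49.652796570505295, 'cx': 254.8261062118737, 'cy': 192.89104802225503, 'D': array([-0.11942984,  0.        ,  0.        ,  0.        ,  0.        ]), 'origin': array([3.73211824e+02, 9.58682653e-01, 1.07748085e+03]), 'orientation': array([[-0.02069808, -0.98253049,  0.18494709],
       [-0.99974214,  0.01861169, -0.01301013],
       [ 0.00934067, -0.18516868, -0.98266236]])}
wrist {'fov_y': 64.27360308242089, 'cx': 261.5686883170689, 'cy': 194.1370125284497, 'D': array([-0.05568423,  0.        ,  0.        ,  0.        ,  0.        ]), 'T_tool_cam': array([[ 9.99999862e-01, -4.98759217e-04, -1.66011413e-04,
        -7.50647578e-01],
       [ 5.24924205e-04,  9.64215969e-01,  2.65117502e-01,
        -7.36452279e+01],
       [ 2.78410574e-05, -2.65117553e-01,  9.64216097e-01,
        -1.40801444e+02],
       [ 0.00000000e+00,  0.00000000e+00,  0.00000000e+00,
         1.00000000e+00]])}
```

View pics/top0.png

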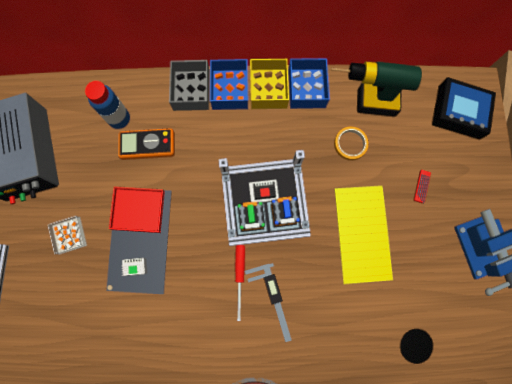

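View pics/scene0.png

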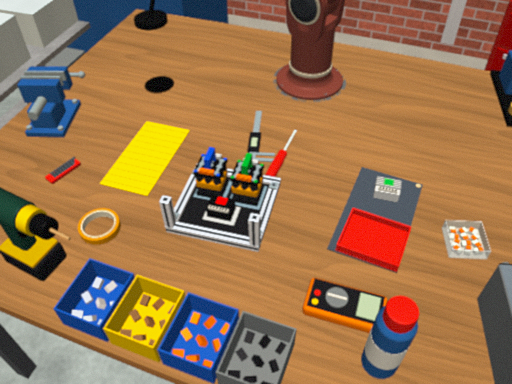

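View pics/wrist0.png

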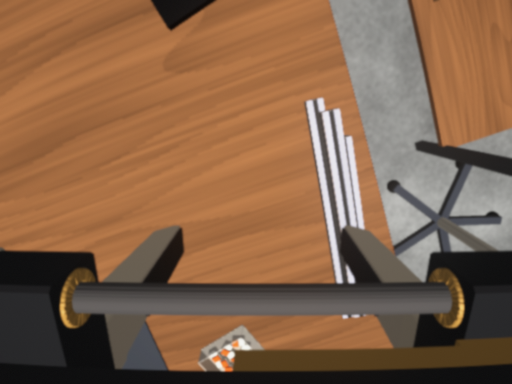

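```bash
cat > h.py <<'E'
from station import manip, eyes, order
import cv2, numpy as np
def cap(n):
    o=manip.get_obs(); c=eyes.capture(n); im=c['img']; h=im.shape[0]
    f=h/2/np.tan(np.radians(c['fov_y'])/2)
    K=np.array([[f,0,c['cx']],[0,f,c['cy']],[0,0,1]])
    if n=='wrist':
        T=np.eye(4);T[:3,:3]=o['orientation'];T[:3,3]=o['position'];T=T@c['T_tool_cam'];R,t=T[:3,:3],T[:3,3]
    else: R,t=np.array(c['orientation']),np.array(c['origin'])
    return dict(img=im,rz=c['range_z'],K=K,D=c['D'],R=R,t=t,obs=o)
def rays(C,px):
    px=np.asarray(px,float).reshape(-1,1,2)
    n=cv2.undistortPoints(px,C['K'],C['D'])[:,0]
    return np.c_[n,np.ones(len(n))]@C['R'].T
def plane(C,px,z):
    d=rays(C,px); s=(z-C['t'][2])/d[:,2]; return C['t']+d*s[:,None]
def cloud(C):
    h,w=C['rz'].shape; u,v=np.meshgrid(np.arange(w),np.arange(h))
    d=rays(C,np.c_[u.ravel(),v.ravel()]); P=C['t']+d*C['rz'].reshape(-1,1)
    return P.reshape(h,w,3)
def mask(C,lo,hi,roi=None):
    hsv=cv2.cvtColor(C['img'],cv2.COLOR_BGR2HSV); m=cv2.inRange(hsv,np.array(lo),np.array(hi))
    if roi: k=np.zeros_like(m);x0,y0,x1,y1=roi;k[y0:y1,x0:x1]=255;m&=k
    return m
def big(m):
    c,_=cv2.findContours(m,cv2.RETR_EXTERNAL,cv2.CHAIN_APPROX_NONE)
    return max(c,key=cv2.contourArea)[:,0].astype(float)
def rect(P):
    (c,s,a)=cv2.minAreaRect(np.asarray(P[:,:2],np.float32)); return np.round(c,1),np.round(s,1),round(a,2)
def project(C,P):
    R=C['R'].T; return cv2.projectPoints(np.asarray(P,float).reshape(-1,1,3),cv2.Rodrigues(R)[0],-R@C['t'],C['K'],C['D'])[0][:,0]
E
python3 - <<'E'
from h import *
C=cap('top'); P=cloud(C)
for n,lo,hi,roi,z in [('yellow',(22,120,120),(35,255,255),(320,170,410,300),3),('red bin',(0,150,80),(8,255,255),(90,170,180,240),25),('greymat',(0,0,30),(179,90,120),(100,170,180,300),3),('silver',(0,0,150),(179,60,255),(115,250,150,285),30),('greenst',(45,100,60),(85,255,255),(115,250,150,285),35),
 ('gh',(45,100,60),(85,255,255),(225,195,275,235),112),('bh',(105,120,60),(130,255,255),(265,190,305,230),112),('redst',(0,150,100),(8,255,255),(250,180,280,205),42),('tape',(8,100,60),(30,255,255),(330,120,375,165),20),('mm',(5,150,100),(20,255,255),(110,120,180,165),30)]:
    m=mask(C,lo,hi,roi); b=big(m); Q=plane(C,b,z)
    zz=P[...,2][m>0]; print(n,len(b),rect(Q),'z',np.round(np.percentile(zz,[5,50,95]),1))
x=C['img'][140:260,200:330]; cv2.imwrite('pics/tz.png',cv2.resize(x,None,fx=6,fy=5,interpolation=2))
C=cap('scene');x=C['img'][130:260,150:300]; cv2.imwrite('pics/sz.png',cv2.resize(x,None,fx=5,fy=4.6,interpolation=2))
E
```

```text
yellow 285 (array([ 462.3, -294.9]), array([252.6, 132.8]), 2.37) z [-2.   1.4  4.8]
red bin 183 (array([535.1, 294.7]), array([136.4, 113.9]), 85.6) z [ 2.2  6.2 23.9]
greymat 325 (array([457.2, 291.6]), array([150.6, 269. ]), 86.39) z [-2.   1.5  5. ]
silver 79 (array([388.4, 297.8]), array([40.8, 56.9]), 3.61) z [ 3.1 29.9 36.3]
greenst 27 (array([380.5, 296.9]), array([17.6, 17.8]), 1.11) z [30.  33.7 36.7]
gh 43 (array([506.1,  -1.3]), array([41.2, 16.5]), 4.65) z [ 83.  118.7 122.9]
bh 44 (array([516.2, -85.4]), array([41.6, 17.7]), 6.21) z [ 82.9 118.2 122.5]
redst 31 (array([570. , -37.4]), array([23. , 20.7]), 88.91) z [36.9 40.7 44.2]
tape 176 (array([ 707.3, -277.9]), array([121.7, 129.5]), 86.68) z [-4.9 -1.4 17.6]
mm 221 (array([714.1, 277.8]), array([191.7, 122.3]), 88.71) z [-4.7 -0.9 29.8]
```

View pics/tz.png

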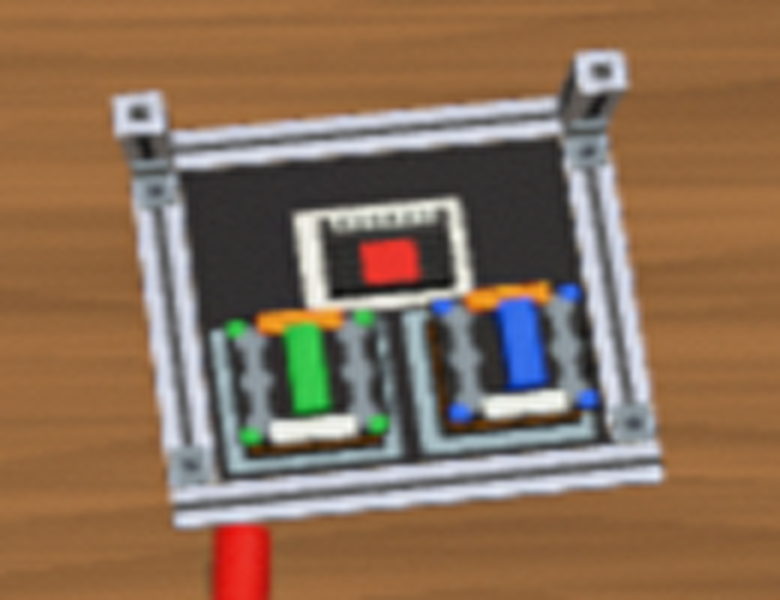

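View pics/sz.png

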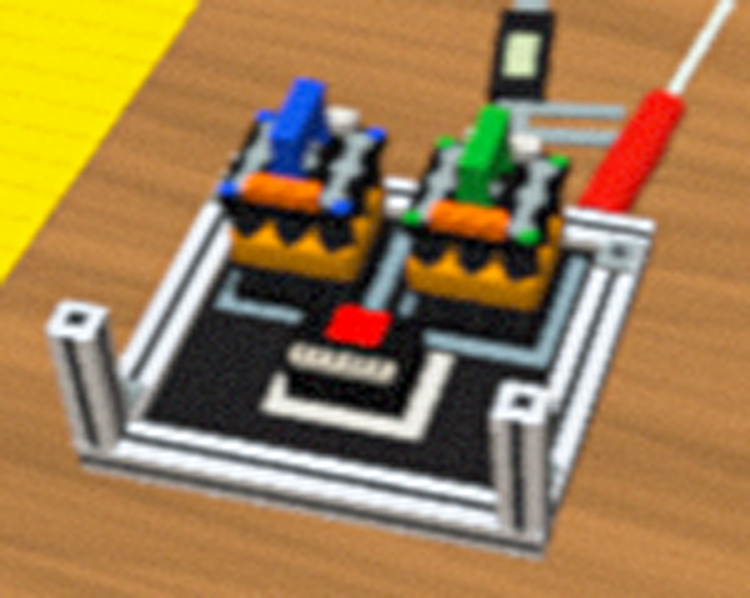

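```bash
python3 -m pendant '[{"dp":[0.16,-0.3,0.1],"roll":0.07,"claw":1},{"dp":[0.16,-0.3,0.1],"roll":0.145,"claw":1},{"dp":[0.3,-0.6,0.15],"roll":0.145,"claw":0.5},{"dp":[0.3,-0.6,0.15],"roll":0.145,"claw":0},{"dp":[0.3,-0.6,0.15],"roll":0.145,"claw":-0.2},{"dp":[0.3,-0.6,0.15],"roll":0.145,"claw":-0.2},{"dp":[0.3,-0.6,0.15],"roll":0.145,"claw":-0.2},{"dp":[0.3,-0.6,0.15],"roll":0.145,"claw":-0.2}]'
```

```text
time_s: 0.92
position: [359.5, 321.2, 317.1]
orientation: [[-0.12, 0.993, 0.0], [0.993, 0.12, 0.0], [0.0, 0.0, -1.0]]
ft_force: [0.8, -0.0, 0.4]
gripper_width: 57.8
```

```bash
python3 -m pendant '[{"dp":[0.33,-0.72,0.05],"roll":0,"claw":-0.2},{"dp":[0.33,-0.72,0.05],"roll":0,"claw":-0.2},{"dp":[0.33,-0.72,0.05],"roll":0,"claw":-0.2},{"dp":[0.33,-0.72,0.05],"roll":0,"claw":-0.2},{"dp":[0.33,-0.72,0.05],"roll":0,"claw":-0.2},{"dp":[0.33,-0.72,0.05],"roll":0,"claw":-0.2},{"dp":[0.33,-0.72,0.05],"roll":0,"claw":-0.2},{"dp":[0.33,-0.72,0.05],"roll":0,"claw":-0.2}]'
python3 -m pendant '[{"dp":[0.06,-0.12,0.0],"roll":0,"claw":-0.2},{"dp":[0.06,-0.12,0.0],"roll":0,"claw":-0.2},{"dp":[0.06,-0.12,0.0],"roll":0,"claw":-0.2},{"dp":[0.06,-0.12,0.0],"roll":0,"claw":-0.2}]'
python3 - <<'E'
from h import *
C=cap('wrist'); print(C['obs']['position'],C['obs']['time_s']); cv2.imwrite('pics/w1.png',C['img'])
E
```

```text
time_s: 1.58
position: [497.9, 18.9, 337.9]
orientation: [[-0.121, 0.993, 0.001], [0.993, 0.121, 0.0], [0.0, 0.001, -1.0]]
ft_force: [0.6, 0.2, 0.4]
gripper_width: 37.1
time_s: 1.92
position: [527.6, -40.7, 337.1]
orientation: [[-0.117, 0.993, -0.001], [0.993, 0.117, -0.0], [-0.0, -0.001, -1.0]]
ft_force: [0.1, 0.7, -0.1]
gripper_width: 37.1
[527.61665992 -40.71984022 337.1332049 ] 1.9167
```

View pics/w1.png

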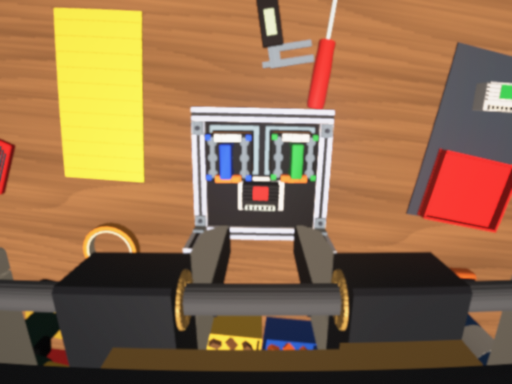

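```bash
cat > m1.py <<'E'
from h import *
for cam in('wrist','top','scene'):
    C=cap(cam); P=cloud(C); print(cam)
    for n,lo,hi,z,near in [('gh',(45,100,60),(85,255,255),122,(507,0)),('bh',(105,120,60),(130,255,255),122,(517,-84)),('redst',(0,150,100),(8,255,255),42.5,(570,-37)),('yellow',(22,120,120),(35,255,255),3,(462,-295)),('bin',(0,150,60),(8,255,255),25,(535,295)),('newst',(45,100,60),(85,255,255),36,(380,297)),('silver',(0,0,150),(179,60,255),32,(388,297))]:
        r={'yellow':170,'bin':110,'silver':45}.get(n,32)
        m=mask(C,lo,hi); uv=project(C,[[*near,z]])[0]; 
        d=np.hypot(P[...,0]-near[0],P[...,1]-near[1]); m[(d>r)]=0
        if n in('gh','bh'): m[P[...,2]<112]=0
        if (m>0).sum()<20: print(n,'none'); continue
        m=cv2.morphologyEx(m,cv2.MORPH_CLOSE,np.ones((3,3))); b=big(m); Q=plane(C,b,z)
        zz=P[...,2][m>0]; print(n,rect(Q),'z',np.round(np.percentile(zz,[5,50,95]),1), 'med',np.round(np.median(P[m>0],0),1),'px',b.mean(0).round())
E
python3 m1.py
```

```text
wrist
gh (array([506.5,  -2.7]), array([40.5, 14.6]), 5.39) z [117.8 121.6 123.1] med [505.7  -2.7 121.6] px [294. 160.]
bh (array([515.9, -86.1]), array([39.4, 14.1]), 5.34) z [118.5 121.5 123. ] med [514.9 -85.8 121.5] px [223. 160.]
redst (array([571.5, -39. ]), array([21.4, 23.7]), 6.86) z [40.4 42.2 43.9] med [571.3 -38.4  42.2] px [258. 193.]
yellow (array([ 463.3, -295.8]), array([251.4, 131.9]), 2.51) z [1.1 2.7 4.2] med [ 453.4 -294.8    2.7] px [99. 92.]
bin (array([536.5, 290.7]), array([146.5, 113.9]), 85.47) z [ 5.3  7.2 24.8] med [538.3 298.4   7.2] px [466. 192.]
newst (array([382.3, 296.3]), array([18. , 20.2]), 8.68) z [34.  35.3 36.6] med [382.5 296.3  35.3] px [505.  93.]
silver (array([390.2, 290.1]), array([42.1, 49.4]), 5.62) z [25.6 30.  35.8] med [395.7 284.2  30. ] px [497.  97.]
top
gh none
bh none
redst (array([805.6, -84.6]), array([132.4,  36.4]), 82.12) z [653.  660.5 664.9] med [548.2 -35.3 660.5] px [280. 103.]
yellow (array([ 462.3, -294.7]), array([252.5, 132.6]), 2.41) z [-2.   1.4  4.7] med [ 459.2 -294.4    1.4] px [363. 234.]
bin (array([535.1, 2
[... 445 characters left out ...]
bh (array([522.8, -80. ]), array([49.1, 16.5]), 8.55) z [113.3 120.1 122.6] med [522.6 -81.2 120.1] px [209. 155.]
redst (array([572.4, -36.5]), array([26.3, 22. ]), 89.32) z [38.6 40.9 43.6] med [571.1 -36.1  40.9] px [221. 200.]
yellow (array([ 463.5, -293.4]), array([253.1, 132.9]), 2.32) z [-0.6  2.2  4.9] med [ 476.3 -291.8    2.2] px [145. 158.]
bin (array([545.7, 297. ]), array([131.9, 128. ]), 85.27) z [ 3.   6.3 23.7] med [534.2 299.3   6.3] px [374. 239.]
newst (array([383.2, 298.3]), array([19.4, 20.5]), 6.52) z [31.9 34.1 36.7] med [381.7 298.2  34.1] px [388. 182.]
silver (array([401.7, 300. ]), array([68.1, 56.4]), 3.62) z [ 9.5 29.7 35. ] med [404.7 300.   29.7] px [387. 188.]
```

```bash
cat > fr.py <<'E'
from h import *
def edges(C,th,c0,ths=None):
    # frame-top (z=20) colour mask in frame coords -> outer edges front, left, right
    P=plane(C,np.stack(np.meshgrid(np.arange(512),np.arange(384)),-1).reshape(-1,2),20).reshape(384,512,3)
    return P
C=cap('wrist'); P=cloud(C)
th=np.radians(6.4); c0=np.array([541.,-40.])
R=np.array([[np.cos(th),-np.sin(th)],[np.sin(th),np.cos(th)]])
L=(P[...,:2]-c0)@R  # frame coords
hsv=cv2.cvtColor(C['img'],cv2.COLOR_BGR2HSV)
m=((np.abs(L[...,0])<120)&(np.abs(L[...,1])<120)&(P[...,2]>10)&(P[...,2]<26)&(hsv[...,1]<70)&(hsv[...,2]>90)).astype(np.uint8)*255
m[:104]=m[:104]
cv2.imwrite('pics/fm.png',m)
c=big(m); Q=plane(C,c,20)[:,:2]; l=(Q-c0)@R
# front edge
s=(l[:,0]<-95)&(np.abs(l[:,1])<90); a=np.polyfit(l[s,1],l[s,0],1); print('front',s.sum(),a, 'yaw corr',-np.degrees(a[0]))
for sg in(1,-1):
    s=(l[:,1]*sg>95)&(np.abs(l[:,0]+20)<65); a=np.polyfit(l[s,0],l[s,1],1);r=l[s,1]-np.polyval(a,l[s,0]); print('side',sg,s.sum(),a,r.std(),'yaw corr',np.degrees(a[0]))
cv2.imwrite('pics/w1z.png',cv2.resize(C['img'][95:255,175:350],None,fx=4.5,fy=3.7,interpolation=2))
E
python3 fr.py
```

```text
Traceback (most recent call last):
  File "fr.py", line 16, in <module>
    s=(l[:,0]<-95)&(np.abs(l[:,1])<90); a=np.polyfit(l[s,1],l[s,0],1); print('front',s.sum(),a, 'yaw corr',-np.degrees(a[0]))
                                          ~~~~~~~~~~^^^^^^^^^^^^^^^^^
TypeError: expected non-empty vector for x
```

View pics/fm.png

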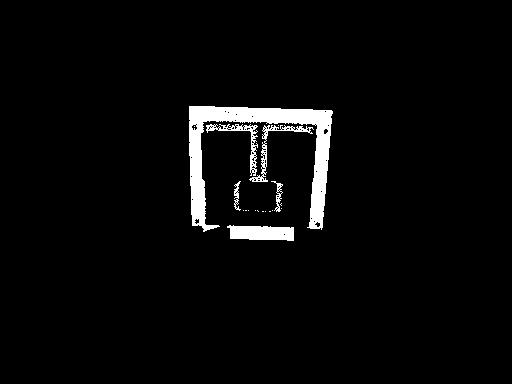

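```bash
sed -i 's/541\.,-40\./551.,-40./' fr.py; python3 fr.py
```

```text
front 124 [ 1.87332071e-02 -1.01123644e+02] yaw corr -1.073333704525913
side 1 84 [-1.82636282e-02  1.04452080e+02] 0.4481153952470395 yaw corr -1.0464288136664504
side -1 85 [-2.18837149e-02 -1.04062217e+02] 0.6227893441198007 yaw corr -1.2538445050765812
```

View pics/w1z.png

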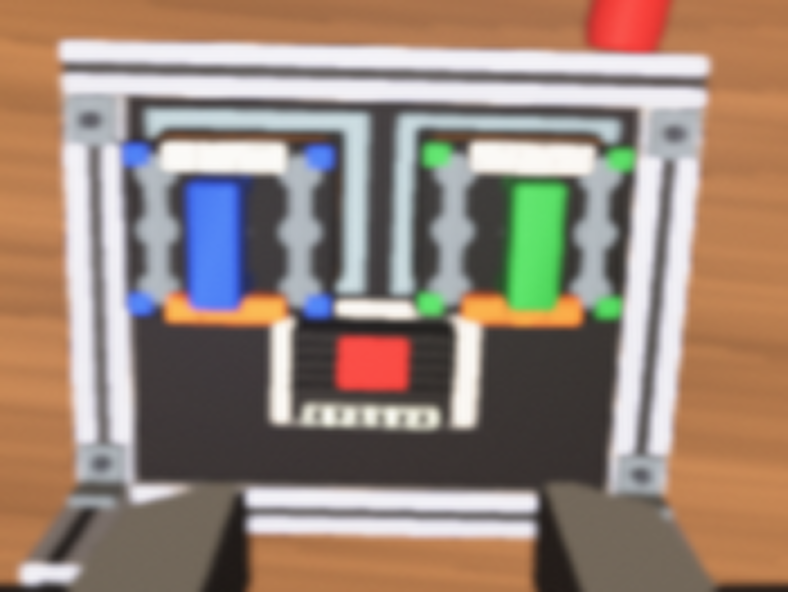

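```bash
python3 -m pendant '[{"dp":[-0.0234,-0.0908,-0.07],"roll":-0.008,"claw":-0.1},{"dp":[-0.0234,-0.0908,-0.14],"roll":-0.008,"claw":-0.1},{"dp":[-0.0234,-0.0908,-0.2],"roll":-0.008,"claw":-0.1},{"dp":[-0.0234,-0.0908,-0.25],"roll":-0.008,"claw":-0.1},{"dp":[-0.0234,-0.0908,-0.274],"roll":-0.008,"claw":-0.1},{"dp":[-0.0234,-0.0908,-0.274],"roll":-0.008,"claw":-0.1},{"dp":[-0.0234,-0.0908,-0.274],"roll":-0.008,"claw":-0.1}]'; sed -i "s/'wrist','top','scene'/'wrist',/" m1.py; python3 m1.py;python3 -c "
from h import *
C=cap('wrist'); print(C['obs']['position'],C['obs']['gripper_width']); cv2.imwrite('pics/w2.png',C['img'])"
```

```text
time_s: 2.8
position: [515.9, -83.8, 200.5]
orientation: [[-0.097, 0.995, -0.001], [0.995, 0.097, 0.0], [0.0, -0.001, -1.0]]
ft_force: [0.3, -0.1, 0.2]
gripper_width: 41.9
wrist
gh (array([505.5,  -4.3]), array([42.3, 15.9]), 5.37) z [115.4 121.4 122.6] med [505.3  -4.1 121.4] px [368. 208.]
bh (array([516.2, -86.4]), array([43.1, 13.6]), 5.85) z [119.5 121.6 122.7] med [514.8 -86.4 121.6] px [259. 211.]
redst (array([572.7, -45.7]), array([22.1,  9.3]), 2.14) z [40.5 42.2 43.4] med [573.2 -45.3  42.2] px [293. 242.]
yellow (array([ 468.5, -295.5]), array([240.4, 131.4]), 2.38) z [1.4 2.7 4. ] med [ 454.7 -293.8    2.7] px [ 77. 107.]
bin (array([567.3, 210.1]), array([42.6, 12.6]), 19.2) z [ 4.5  9.6 18.6] med [575.9 226.7   9.6] px [508. 248.]
newst none
silver none
[516.61114385 -84.06445159 201.45296138] 41.98252128108191
```

View pics/w2.png

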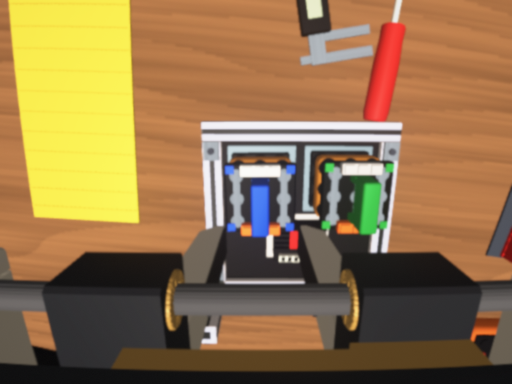

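```bash
python3 -m pendant '[{"dp":[0,-0.0044,-0.05],"roll":0,"claw":-0.1},{"dp":[0,-0.0044,-0.1],"roll":0,"claw":-0.1},{"dp":[0,-0.0044,-0.13],"roll":0,"claw":-0.1},{"dp":[0,-0.0044,-0.145],"roll":0,"claw":-0.1},{"dp":[0,-0.0044,-0.153],"roll":0,"claw":-0.1},{"dp":[0,-0.0044,-0.153],"roll":0,"claw":-0.1}]'
```

```text
time_s: 3.4
position: [516.4, -86.7, 124.5]
orientation: [[-0.096, 0.995, 0.001], [0.995, 0.096, -0.0], [-0.0, 0.001, -1.0]]
ft_force: [-0.1, 0.6, 0.3]
gripper_width: 41.7
```

Well aligned; close.

```bash
python3 -m pendant '[{"dp":[0,0,0],"roll":0,"claw":-0.6},{"dp":[0,0,0],"roll":0,"claw":-0.7},{"dp":[0,0,0],"roll":0,"claw":-0.9},{"dp":[0,0,0],"roll":0,"claw":-1},{"dp":[0,0,0],"roll":0,"claw":-1},{"dp":[0,0,0],"roll":0,"claw":-1}]'
```

```text
time_s: 3.9
position: [516.1, -86.4, 124.4]
orientation: [[-0.096, 0.995, 0.001], [0.995, 0.096, 0.0], [0.0, 0.001, -1.0]]
ft_force: [-0.9, 0.8, 2.0]
gripper_width: 13.9
```

```bash
python3 -m pendant '[{"dp":[0,0,0.005],"roll":0,"claw":-1},{"dp":[0,0,0.015],"roll":0,"claw":-1},{"dp":[0,0,0.035],"roll":0,"claw":-1},{"dp":[0,0,0.065],"roll":0,"claw":-1},{"dp":[0,0,0.095],"roll":0,"claw":-1},{"dp":[0,0,0.115],"roll":0,"claw":-1},{"dp":[0,0,0.12],"roll":0,"claw":-1},{"dp":[0,0,0.12],"roll":0,"claw":-1}]'
```

```text
time_s: 4.57
position: [516.2, -86.9, 184.9]
orientation: [[-0.095, 0.995, 0.002], [0.995, 0.095, -0.0], [-0.0, 0.002, -1.0]]
ft_force: [1.0, 0.2, -4.6]
gripper_width: 13.5
```

```bash
python3 -m pendant '[{"dp":[0.001,-0.02,0],"roll":0,"claw":-1},{"dp":[0.003,-0.065,0],"roll":0,"claw":-1},{"dp":[0.005,-0.13,0],"roll":0,"claw":-1},{"dp":[0.006,-0.21,0],"roll":0,"claw":-1},{"dp":[0.008,-0.29,0],"roll":0,"claw":-1},{"dp":[0.009,-0.355,0],"roll":0,"claw":-1},{"dp":[0.01,-0.397,0],"roll":0,"claw":-1},{"dp":[0.01,-0.412,0],"roll":0,"claw":-1}]'
python3 -m pendant '[{"dp":[0,0,-0.02],"roll":0,"claw":-1},{"dp":[0,0,-0.05],"roll":0,"claw":-1},{"dp":[0,0,-0.08],"roll":0,"claw":-1},{"dp":[0,0,-0.1],"roll":0,"claw":-1},{"dp":[0,0,-0.113],"roll":0,"claw":-1},{"dp":[0,0,-0.12],"roll":0,"claw":-1},{"dp":[0,0,-0.124],"roll":0,"claw":-1},{"dp":[0,0,-0.124],"roll":0,"claw":-1}]'
```

```text
time_s: 5.23
position: [518.2, -299.8, 182.7]
orientation: [[-0.088, 0.996, -0.003], [0.996, 0.088, -0.004], [-0.004, -0.003, -1.0]]
ft_force: [-0.9, -1.3, -4.0]
gripper_width: 13.5
time_s: 5.9
position: [521.1, -292.4, 122.0]
orientation: [[-0.096, 0.995, 0.0], [0.995, 0.096, 0.0], [0.0, 0.0, -1.0]]
ft_force: [0.1, -0.0, -3.7]
gripper_width: 14.0
```

```bash
python3 -m pendant '[{"dp":[0,0,-0.003],"roll":0,"claw":-1},{"dp":[0,0,-0.005],"roll":0,"claw":-1},{"dp":[0,0,-0.007],"roll":0,"claw":-1},{"dp":[0,0,-0.0085],"roll":0,"claw":-1},{"dp":[0,0,-0.0085],"roll":0,"claw":-1}]'
```

```text
time_s: 6.32
position: [520.8, -292.8, 117.8]
orientation: [[-0.095, 0.995, 0.0], [0.995, 0.095, -0.0], [-0.0, 0.0, -1.0]]
ft_force: [-0.3, 0.1, -4.3]
gripper_width: 13.4
```

```bash
python3 -m pendant '[{"dp":[0,0,-0.001],"roll":0,"claw":-1},{"dp":[0,0,-0.002],"roll":0,"claw":-1},{"dp":[0,0,-0.002],"roll":0,"claw":-1}]'
```

```text
time_s: 6.57
position: [521.0, -292.8, 117.5]
orientation: [[-0.095, 0.995, 0.0], [0.995, 0.095, -0.0], [-0.0, 0.0, -1.0]]
ft_force: [-1.2, 0.6, 1.2]
gripper_width: 13.9
```

```bash
python3 -m pendant '[{"dp":[0,0,0],"roll":0,"claw":-0.5},{"dp":[0,0,0],"roll":0,"claw":-0.1},{"dp":[0,0,0],"roll":0,"claw":-0.1},{"dp":[0,0,0],"roll":0,"claw":-0.1},{"dp":[0,0,0.04],"roll":0,"claw":-0.1},{"dp":[0,0,0.09],"roll":0,"claw":-0.1},{"dp":[0,0,0.14],"roll":0,"claw":-0.1},{"dp":[0,0,0.16],"roll":0,"claw":-0.1}]'
python3 -m pendant '[{"dp":[-0.03,0.08,0],"roll":0,"claw":-0.1},{"dp":[-0.03,0.16,0],"roll":0,"claw":-0.1},{"dp":[-0.03,0.24,0],"roll":0,"claw":-0.1},{"dp":[-0.03,0.32,0],"roll":0,"claw":-0.1},{"dp":[-0.03,0.4,0],"roll":0,"claw":-0.1},{"dp":[-0.03,0.48,0],"roll":0,"claw":-0.1},{"dp":[-0.03,0.56,0],"roll":0,"claw":-0.1},{"dp":[-0.03,0.578,0],"roll":0,"claw":-0.1}]'
python3 -m pendant '[{"dp":[0,0,0],"roll":0,"claw":-0.1},{"dp":[0,0,0],"roll":0,"claw":-0.1}]'
python3 m1.py
```

```text
time_s: 7.23
position: [522.5, -293.9, 200.3]
orientation: [[-0.095, 0.995, 0.006], [0.995, 0.095, -0.003], [-0.004, 0.005, -1.0]]
ft_force: [-0.2, -0.5, -0.1]
gripper_width: 41.6
time_s: 7.9
position: [505.5, 5.1, 196.4]
orientation: [[-0.107, 0.994, -0.001], [0.994, 0.107, 0.005], [0.005, -0.0, -1.0]]
ft_force: [0.2, 0.1, 0.4]
gripper_width: 41.9
time_s: 8.07
position: [505.8, -4.3, 196.5]
orientation: [[-0.096, 0.995, -0.0], [0.995, 0.096, -0.001], [-0.001, -0.0, -1.0]]
ft_force: [-1.0, -0.3, -0.2]
gripper_width: 41.9
wrist
gh (array([506. ,  -2.4]), array([42.5, 13.2]), 6.12) z [119.7 121.6 122.9] med [504.5  -2.2 121.6] px [266. 213.]
bh none
redst (array([570.8, -31.8]), array([21.9,  9.5]), 4.07) z [40.4 42.  43.1] med [570.8 -31.6  42. ] px [231. 245.]
yellow (array([ 465.1, -275.7]), array([245.3,  93.3]), 2.08) z [1.4 2.7 4.1] med [ 446.6 -260.3    2.7] px [ 33. 121.]
bin (array([534.4, 261.9]), array([ 95.5, 113.5]), 85.31) z [ 5.5  7.2 24.6] med [542.3 263.5   7.2] px [485. 229.]
newst none
silver none
```

```bash
python3 -m pendant '[{"dp":[0,0.0036,-0.04],"roll":0,"claw":-0.1},{"dp":[0,0.0036,-0.09],"roll":0,"claw":-0.1},{"dp":[0,0.0036,-0.12],"roll":0,"claw":-0.1},{"dp":[0,0.0036,-0.138],"roll":0,"claw":-0.1},{"dp":[0,0.0036,-0.1445],"roll":0,"claw":-0.1},{"dp":[0,0.0036,-0.1445],"roll":0,"claw":-0.1},{"dp":[0,0.0036,-0.1445],"roll":0,"claw":-0.1}]'
```

```text
time_s: 8.7
position: [506.5, -3.0, 125.1]
orientation: [[-0.094, 0.996, 0.001], [0.996, 0.094, -0.0], [-0.001, 0.001, -1.0]]
ft_force: [0.2, -1.1, 1.1]
gripper_width: 42.0
```

```bash
python3 -m pendant '[{"dp":[0,0,0],"roll":0,"claw":-0.6},{"dp":[0,0,0],"roll":0,"claw":-0.7},{"dp":[0,0,0],"roll":0,"claw":-0.9},{"dp":[0,0,0],"roll":0,"claw":-1},{"dp":[0,0,0],"roll":0,"claw":-1},{"dp":[0,0,0],"roll":0,"claw":-1}]'
python3 -m pendant '[{"dp":[0,0,0.005],"roll":0,"claw":-1},{"dp":[0,0,0.015],"roll":0,"claw":-1},{"dp":[0,0,0.035],"roll":0,"claw":-1},{"dp":[0,0,0.065],"roll":0,"claw":-1},{"dp":[0,0,0.095],"roll":0,"claw":-1},{"dp":[0,0,0.115],"roll":0,"claw":-1},{"dp":[0,0,0.12],"roll":0,"claw":-1},{"dp":[0,0,0.12],"roll":0,"claw":-1}]'
```

```text
time_s: 9.2
position: [506.0, -1.6, 124.8]
orientation: [[-0.096, 0.995, 0.0], [0.995, 0.096, 0.0], [0.0, 0.0, -1.0]]
ft_force: [0.2, 0.5, 0.9]
gripper_width: 13.8
time_s: 9.87
position: [506.0, -2.0, 185.4]
orientation: [[-0.095, 0.995, 0.001], [0.995, 0.095, -0.0], [-0.0, 0.001, -1.0]]
ft_force: [0.3, 0.1, -6.4]
gripper_width: 13.7
```

```bash
python3 -m pendant '[{"dp":[-0.01,-0.02,0],"roll":0,"claw":-1},{"dp":[-0.035,-0.065,0],"roll":0,"claw":-1},{"dp":[-0.08,-0.12,0],"roll":0,"claw":-1},{"dp":[-0.12,-0.19,0],"roll":0,"claw":-1},{"dp":[-0.15,-0.26,0],"roll":0,"claw":-1},{"dp":[-0.17,-0.33,0],"roll":0,"claw":-1},{"dp":[-0.185,-0.4,0],"roll":0,"claw":-1},{"dp":[-0.195,-0.46,0],"roll":0,"claw":-1}]'
python3 -m pendant '[{"dp":[-0.007,-0.05,-0.01],"roll":0,"claw":-1},{"dp":[-0.007,-0.09,-0.02],"roll":0,"claw":-1},{"dp":[-0.007,-0.12,-0.04],"roll":0,"claw":-1},{"dp":[-0.007,-0.131,-0.06],"roll":0,"claw":-1},{"dp":[-0.007,-0.131,-0.08],"roll":0,"claw":-1},{"dp":[-0.007,-0.131,-0.1],"roll":0,"claw":-1},{"dp":[-0.007,-0.131,-0.115],"roll":0,"claw":-1},{"dp":[-0.007,-0.131,-0.124],"roll":0,"claw":-1}]'
python3 -m pendant '[{"dp":[0,0,-0.003],"roll":0,"claw":-1},{"dp":[0,0,-0.005],"roll":0,"claw":-1},{"dp":[0,0,-0.006],"roll":0,"claw":-1},{"dp":[0,0,-0.006],"roll":0,"claw":-1}]'
```

```text
time_s: 10.53
position: [405.2, -235.0, 183.9]
orientation: [[-0.093, 0.996, -0.003], [0.996, 0.093, -0.0], [-0.0, -0.003, -1.0]]
ft_force: [0.3, -0.8, -5.7]
gripper_width: 13.9
time_s: 11.2
position: [403.7, -296.2, 120.9]
orientation: [[-0.096, 0.995, -0.003], [0.995, 0.096, 0.002], [0.003, -0.003, -1.0]]
ft_force: [0.3, 0.5, -6.3]
gripper_width: 14.2
time_s: 11.53
position: [405.2, -297.5, 119.9]
orientation: [[-0.096, 0.995, 0.001], [0.995, 0.096, -0.001], [-0.001, 0.001, -1.0]]
ft_force: [0.1, 0.4, -5.8]
gripper_width: 13.8
```

```bash
python3 -m pendant '[{"dp":[0,0,-0.002],"roll":0,"claw":-1},{"dp":[0,0,-0.0035],"roll":0,"claw":-1},{"dp":[0,0,-0.0035],"roll":0,"claw":-1}]'
python3 -m pendant '[{"dp":[0,0,-0.001],"roll":0,"claw":-1},{"dp":[0,0,-0.001],"roll":0,"claw":-1}]'
```

```text
time_s: 11.78
position: [404.9, -297.5, 117.9]
orientation: [[-0.096, 0.995, 0.0], [0.995, 0.096, -0.0], [-0.0, 0.0, -1.0]]
ft_force: [0.1, 0.1, -6.5]
gripper_width: 13.9
time_s: 11.95
position: [404.9, -297.4, 117.8]
orientation: [[-0.095, 0.995, 0.0], [0.995, 0.095, -0.0], [-0.0, 0.0, -1.0]]
ft_force: [-1.7, 1.0, -0.7]
gripper_width: 13.9
```

```bash
python3 -m pendant '[{"dp":[0,0,-0.001],"roll":0,"claw":-1},{"dp":[0,0,-0.001],"roll":0,"claw":-0.5},{"dp":[0,0,0],"roll":0,"claw":-0.1},{"dp":[0,0,0],"roll":0,"claw":-0.1},{"dp":[0,0,0],"roll":0,"claw":-0.1},{"dp":[0,0,0.04],"roll":0,"claw":-0.1},{"dp":[0,0,0.1],"roll":0,"claw":-0.1},{"dp":[0,0,0.18],"roll":0,"claw":-0.1}]'
python3 -m pendant '[{"dp":[0.05,0.08,0.05],"roll":0,"claw":0.4},{"dp":[0.1,0.14,0.05],"roll":0,"claw":0.4},{"dp":[0.15,0.22,0.05],"roll":0,"claw":0.4},{"dp":[0.2,0.29,0.05],"roll":0,"claw":0.4},{"dp":[0.24,0.36,0.05],"roll":0,"claw":0.4},{"dp":[0.27,0.43,0.05],"roll":0,"claw":0.4},{"dp":[0.28,0.5,0.05],"roll":0,"claw":0.4},{"dp":[0.28,0.52,0.05],"roll":0,"claw":0.4}]'
python3 -m pendant '[{"dp":[0,0,0],"roll":0,"claw":0.4},{"dp":[0,0,0],"roll":0,"claw":0.4}]'
python3 -c "
from h import *
C=cap('wrist'); print(C['obs']['position'],C['obs']['gripper_width'],C['obs']['time_s']); cv2.imwrite('pics/w3.png',C['img'])"; python3 m1.py
```

```text
time_s: 12.62
position: [403.6, -296.5, 206.3]
orientation: [[-0.095, 0.995, -0.005], [0.995, 0.095, 0.003], [0.004, -0.005, -1.0]]
ft_force: [0.9, 0.1, 0.0]
gripper_width: 41.9
time_s: 13.28
position: [546.9, -28.5, 232.0]
orientation: [[-0.106, 0.994, 0.002], [0.994, 0.106, 0.005], [0.005, 0.002, -1.0]]
ft_force: [0.2, -0.3, -1.1]
gripper_width: 65.2
time_s: 13.45
position: [544.7, -37.4, 232.1]
orientation: [[-0.097, 0.995, -0.0], [0.995, 0.097, -0.001], [-0.001, -0.001, -1.0]]
ft_force: [0.3, -0.7, 0.8]
gripper_width: 65.3
[544.68701812 -37.42487817 232.1237664 ] 65.3153682748328 13.45
wrist
gh none
bh none
redst (array([571.8, -38.4]), array([21.3, 22.8]), 5.38) z [39.9 42.2 43.3] med [571.7 -38.4  42.2] px [261. 203.]
yellow (array([ 478.8, -295.5]), array([219.3, 132.5]), 2.39) z [1.3 2.7 4.3] med [ 471.3 -264.5    2.7] px [ 67. 102.]
bin (array([533.9, 251.6]), array([ 75.4, 112.3]), 85.54) z [ 5.4  7.3 24.8] med [544.5 254.    7.3] px [493. 192.]
newst none
silver none
```

View pics/w3.png

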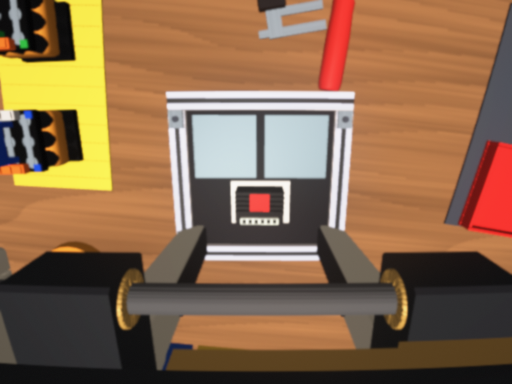

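```bash
cat > m2.py <<'E'
from h import *
C=cap('wrist'); P=cloud(C)
th=np.radians(5.4); c0=np.array([552.2,-39.8]); R=np.array([[np.cos(th),-np.sin(th)],[np.sin(th),np.cos(th)]])
L=(P[...,:2]-c0)@R
hsv=cv2.cvtColor(C['img'],cv2.COLOR_BGR2HSV)
def rep(n,m,z):
    m=m.astype(np.uint8)*255; m=cv2.morphologyEx(m,cv2.MORPH_CLOSE,np.ones((3,3))); b=big(m); l=(plane(C,b,z)[:,:2]-c0)@R
    print(n,rect(l),'n',len(b), 'z',np.median(P[...,2][m>0]).round(1))
for s in(1,-1): rep('pad%d'%s,(np.abs(L[...,0]+40)<40)&(np.abs(L[...,1]-42*s)<39)&(hsv[...,2]>120)&(P[...,2]<16),10.5)
near=(np.abs(L[...,0]-28)<40)&(np.abs(L[...,1])<45)
rep('ctlpad',near&(hsv[...,2]>150)&(P[...,2]<17),10.5)
rep('case z>22',near&(P[...,2]>24),38)
rep('sock',near&(P[...,2]>24)&(hsv[...,2]>130)&(hsv[...,1]<90)&(L[...,0]>28),42)
E
python3 m2.py; sed -i 's/551\.,-40\./552.2,-39.8/;s/radians(6.4)/radians(5.4)/' fr.py; python3 fr.py
python3 -c "
import cv2;x=cv2.imread('pics/w3.png');cv2.imwrite('pics/w3z.png',cv2.resize(x[165:260,190:330],None,fx=5.5,fy=5.5,interpolation=2))"
```

```text
pad1 (array([-38.3,  42.2]), array([76.8, 75.2]), 0.05) n 249 z 10.4
pad-1 (array([-38.5, -42.3]), array([74.8, 76.9]), 89.67) n 252 z 10.4
ctlpad (array([21.7, -0.2]), array([89.6, 68. ]), 89.88) n 352 z 10.4
case z>22 (array([25.4, -0.7]), array([56.3, 42.3]), 89.88) n 160 z 228.2
sock (array([41.3, -0.9]), array([45. ,  7.4]), 89.88) n 86 z 41.6Traceback (most recent call last):
  File "fr.py", line 16, in <module>
    s=(l[:,0]<-95)&(np.abs(l[:,1])<90); a=np.polyfit(l[s,1],l[s,0],1); print('front',s.sum(),a, 'yaw corr',-np.degrees(a[0]))
                                          ~~~~~~~~~~^^^^^^^^^^^^^^^^^
    raise TypeError("expected non-empty vector for x")
TypeError: expected non-empty vector for x
```

View pics/w3z.png

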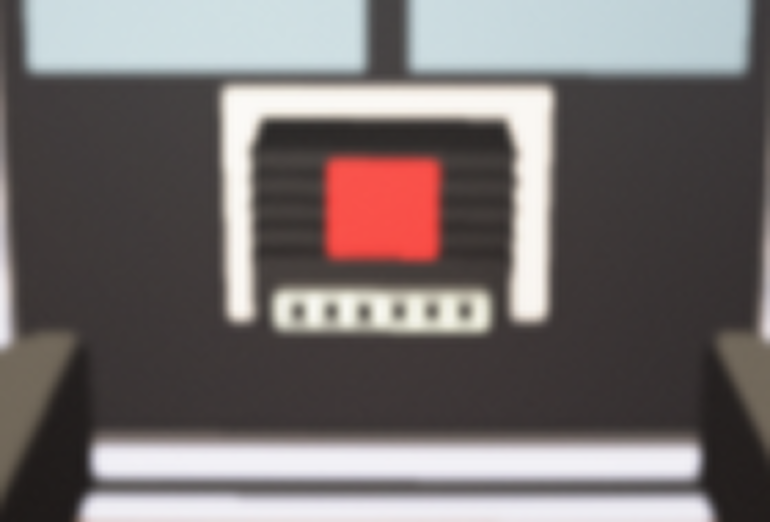

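```bash
python3 -m pendant '[{"dp":[0.072,0,-0.05],"roll":0,"claw":0.5},{"dp":[0.072,0,-0.12],"roll":0,"claw":0.5},{"dp":[0.072,0,-0.19],"roll":0,"claw":0.5},{"dp":[0.072,0,-0.25],"roll":0,"claw":0.5},{"dp":[0.072,0,-0.29],"roll":0,"claw":0.5},{"dp":[0.072,0,-0.3],"roll":0,"claw":0.5},{"dp":[0.072,0,-0.3],"roll":0,"claw":0.5}]'
python3 -c "
from h import *
C=cap('wrist'); cv2.imwrite('pics/w4.png',C['img'])"
```

```text
time_s: 14.23
position: [579.8, -39.0, 80.9]
orientation: [[-0.093, 0.996, -0.003], [0.996, 0.093, -0.001], [-0.0, -0.003, -1.0]]
ft_force: [0.3, 0.3, 0.5]
gripper_width: 69.7
```

View pics/w4.png

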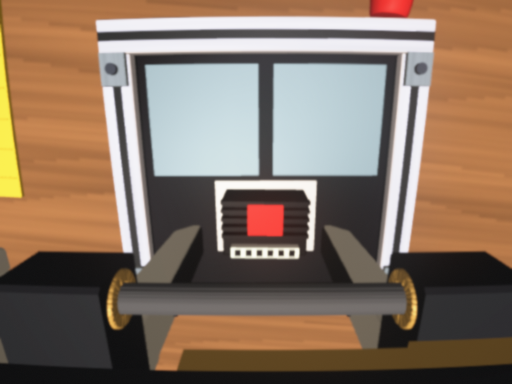

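```bash
python3 -m pendant '[{"dp":[0.001,0.001,-0.03],"roll":0,"claw":0.5},{"dp":[0.001,0.001,-0.06],"roll":0,"claw":0.5},{"dp":[0.001,0.001,-0.078],"roll":0,"claw":0.5},{"dp":[0.001,0.001,-0.085],"roll":0,"claw":0.5},{"dp":[0.001,0.001,-0.085],"roll":0,"claw":0.5}]'
python3 -m pendant '[{"dp":[0,0,0],"roll":0,"claw":0.3},{"dp":[0,0,0],"roll":0,"claw":0.2},{"dp":[0,0,0],"roll":0,"claw":0},{"dp":[0,0,0],"roll":0,"claw":0},{"dp":[0,0,0],"roll":0,"claw":0}]'
```

```text
time_s: 14.7
position: [581.6, -37.2, 40.2]
orientation: [[-0.095, 0.995, 0.001], [0.995, 0.095, -0.0], [-0.0, 0.001, -1.0]]
ft_force: [-0.3, -0.1, 0.0]
gripper_width: 69.9
time_s: 15.12
position: [582.0, -37.0, 40.8]
orientation: [[-0.095, 0.995, 0.002], [0.995, 0.095, -0.0], [-0.0, 0.002, -1.0]]
ft_force: [-0.1, -0.1, 4.3]
gripper_width: 55.7
```

```bash
cat > tl.py <<'E'
from h import *
import sys
def run(lo,hi,z, tool=True):
    C=cap('wrist'); o=C['obs']; m=mask(C,lo,hi,(180,120,340,250)); b=big(m)
    Q=plane(C,b,z); l=(Q-o['position'])@o['orientation']
    print('TCP',o['position'].round(1),'sticker px',b.mean(0).round(1),'tool',rect(l),'world',rect(Q))
    hsv=cv2.cvtColor(C['img'],cv2.COLOR_BGR2HSV)
    return C
if sys.argv[1]=='red': C=run((0,150,100),(8,255,255),float(sys.argv[2]))
else: C=run((45,100,60),(85,255,255),float(sys.argv[2]))
cv2.imwrite('pics/'+sys.argv[3],C['img'])
E
python3 tl.py red 42.5 w5.png
```

```text
TCP [582.  -37.   40.8] sticker px [261.8 236.6] tool (array([ -0.5, -14.1]), array([22.8, 13.3]), 0.03) world (array([568.1, -38.8]), array([13.3, 22.8]), 5.45)
```

View pics/w5.png

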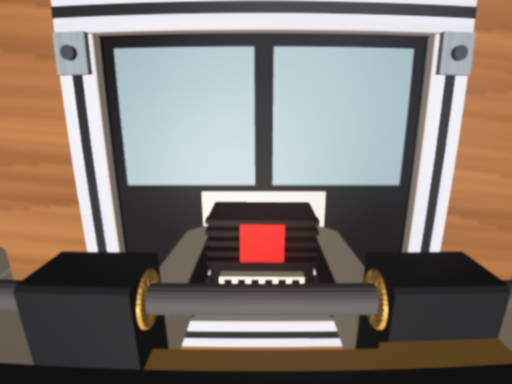

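```bash
python3 -m pendant '[{"dp":[0,0,0.005],"roll":0,"claw":0},{"dp":[0,0,0.02],"roll":0,"claw":0},{"dp":[0,0,0.05],"roll":0,"claw":0},{"dp":[0,0,0.09],"roll":0,"claw":0},{"dp":[0,0,0.13],"roll":0,"claw":0},{"dp":[0,0.03,0.16],"roll":0,"claw":0},{"dp":[0,0.08,0.17],"roll":0,"claw":0},{"dp":[-0.01,0.14,0.17],"roll":-0.01,"claw":0}]'
python3 -m pendant '[{"dp":[-0.01,0.075,0],"roll":-0.02,"claw":0},{"dp":[-0.03,0.15,0],"roll":-0.045,"claw":0},{"dp":[-0.05,0.23,0],"roll":-0.045,"claw":0},{"dp":[-0.06,0.31,0],"roll":-0.045,"claw":0},{"dp":[-0.07,0.39,0],"roll":-0.045,"claw":0},{"dp":[-0.08,0.46,0],"roll":-0.045,"claw":0},{"dp":[-0.08,0.51,0],"roll":-0.045,"claw":0},{"dp":[-0.08,0.526,0],"roll":-0.045,"claw":0}]'
python3 -m pendant '[{"dp":[0,0,0],"roll":0,"claw":0},{"dp":[0,0,0],"roll":0,"claw":0}]'
python3 -c "
from h import *
C=cap('wrist'); cv2.imwrite('pics/w6.png',C['img'])"
```

```text
time_s: 15.83
position: [578.2, 31.0, 126.9]
orientation: [[-0.059, 0.998, 0.005], [0.998, 0.059, -0.002], [-0.002, 0.005, -1.0]]
ft_force: [-0.1, 0.1, -2.9]
gripper_width: 56.1
time_s: 16.5
position: [533.8, 303.2, 124.5]
orientation: [[0.068, 0.998, -0.002], [0.998, -0.068, 0.004], [0.004, -0.002, -1.0]]
ft_force: [-0.0, 0.2, -1.9]
gripper_width: 55.6
time_s: 16.67
position: [536.3, 294.4, 124.5]
orientation: [[0.078, 0.997, -0.001], [0.997, -0.078, -0.002], [-0.002, -0.0, -1.0]]
ft_force: [0.2, -0.8, -1.3]
gripper_width: 55.9
```

View pics/w6.png

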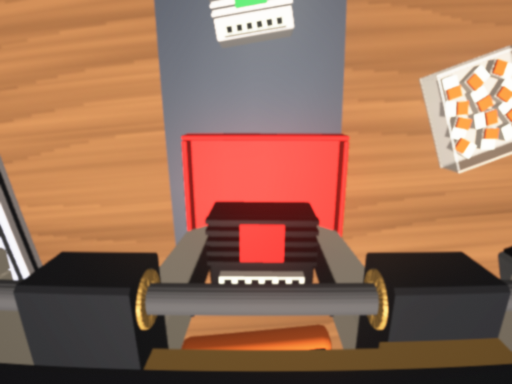

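```bash
python3 -c "
from h import *
C=cap('wrist'); o=C['obs']
Q=plane(C,[[185,135],[348,135],[265,134],[345,225]],25); print(Q.round(1)); print(((Q-o['position'])@o['orientation']).round(1))"
```

```text
[[476.6 237.   25. ]
 [486.8 363.6  25. ]
 [481.  299.2  25. ]
 [561.5 360.6  25. ]]
[[-60.4 -55.5  99.8]
 [ 66.6 -55.5  99.4]
 [  2.  -56.1  99.6]
 [ 69.5  19.2  99.4]]
```

```bash
python3 -m pendant '[{"dp":[0,0.006,-0.03],"roll":0,"claw":0},{"dp":[0,0.006,-0.07],"roll":0,"claw":0},{"dp":[0,0.006,-0.11],"roll":0,"claw":0},{"dp":[0,0.006,-0.14],"roll":0,"claw":0},{"dp":[0,0.006,-0.156],"roll":0,"claw":0},{"dp":[0,0.006,-0.163],"roll":0,"claw":0},{"dp":[0,0.006,-0.166],"roll":0,"claw":0},{"dp":[0,0.006,-0.166],"roll":0,"claw":0}]'
python3 -m pendant '[{"dp":[0,0,-0.002],"roll":0,"claw":0},{"dp":[0,0,-0.003],"roll":0,"claw":0},{"dp":[0,0,-0.004],"roll":0,"claw":0},{"dp":[0,0,-0.004],"roll":0,"claw":0}]'
```

```text
time_s: 17.43
position: [537.1, 298.4, 42.3]
orientation: [[0.078, 0.997, 0.001], [0.997, -0.078, 0.0], [0.0, 0.001, -1.0]]
ft_force: [0.6, -0.6, -1.8]
gripper_width: 55.6
time_s: 17.77
position: [536.5, 299.2, 40.2]
orientation: [[0.077, 0.997, 0.001], [0.997, -0.077, 0.0], [0.0, 0.0, -1.0]]
ft_force: [-0.9, 0.4, -1.9]
gripper_width: 56.2
```

```bash
python3 -m pendant '[{"dp":[0,0,-0.002],"roll":0,"claw":0},{"dp":[0,0,-0.004],"roll":0,"claw":0},{"dp":[0,0,-0.004],"roll":0,"claw":0}]'
python3 -m pendant '[{"dp":[0,0,-0.001],"roll":0,"claw":0},{"dp":[0,0,-0.002],"roll":0,"claw":0},{"dp":[0,0,-0.002],"roll":0,"claw":0}]'
```

```text
time_s: 18.02
position: [536.5, 299.1, 37.8]
orientation: [[0.077, 0.997, 0.0], [0.997, -0.077, 0.0], [0.0, 0.0, -1.0]]
ft_force: [-0.1, 0.7, -1.4]
gripper_width: 55.5
time_s: 18.27
position: [536.5, 299.1, 37.8]
orientation: [[0.077, 0.997, 0.0], [0.997, -0.077, 0.0], [0.0, 0.0, -1.0]]
ft_force: [-1.3, -1.0, 5.1]
gripper_width: 56.1
```

```bash
python3 -m pendant '[{"dp":[0,0,-0.001],"roll":0,"claw":0.3},{"dp":[0,0,-0.001],"roll":0,"claw":0.5},{"dp":[0,0,0],"roll":0,"claw":0.5},{"dp":[0,0,0],"roll":0,"claw":0.5},{"dp":[0,0,0.03],"roll":0,"claw":0.5},{"dp":[0,0,0.08],"roll":0,"claw":0.5},{"dp":[0,0,0.15],"roll":0,"claw":0.5},{"dp":[0,0,0.22],"roll":0,"claw":0.5}]'
python3 -m pendant '[{"dp":[-0.08,0,0.06],"roll":0,"claw":0.5},{"dp":[-0.16,0,0.12],"roll":0,"claw":0.5},{"dp":[-0.24,0,0.17],"roll":0,"claw":0.5},{"dp":[-0.3,0,0.17],"roll":0,"claw":0.5},{"dp":[-0.35,0,0.17],"roll":0,"claw":0.5},{"dp":[-0.36,0,0.17],"roll":0,"claw":0.5},{"dp":[-0.36,0,0.17],"roll":0,"claw":0.5},{"dp":[-0.36,0,0.17],"roll":0,"claw":0.5}]'
python3 -c "
from h import *
C=cap('wrist'); cv2.imwrite('pics/w7.png',C['img'])"
```

```text
time_s: 18.93
position: [535.7, 298.6, 147.0]
orientation: [[0.077, 0.997, -0.002], [0.997, -0.077, -0.001], [-0.002, -0.002, -1.0]]
ft_force: [0.4, -0.4, 0.5]
gripper_width: 69.8
time_s: 19.6
position: [357.2, 299.2, 232.0]
orientation: [[0.077, 0.997, 0.001], [0.997, -0.077, 0.0], [0.001, 0.001, -1.0]]
ft_force: [0.5, -0.1, -0.4]
gripper_width: 69.7
```

View pics/w7.png

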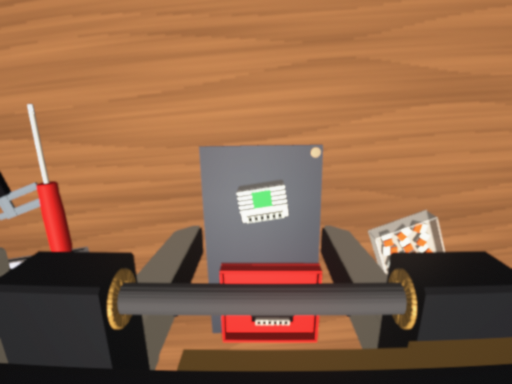

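```bash
cat > m3.py <<'E'
from h import *
C=cap('wrist'); P=cloud(C); o=C['obs']
near=np.hypot(P[...,0]-388,P[...,1]-297)<45
hsv=cv2.cvtColor(C['img'],cv2.COLOR_BGR2HSV)
m=((P[...,2]>22)&(P[...,2]<50)&near).astype(np.uint8)*255
b=big(m); Q=plane(C,b,30); print('case',rect(Q)); 
b=big(mask(C,(45,100,60),(85,255,255))&m); Q=plane(C,b,35.5); print('stk',rect(Q))
Q=P[m>0]; print('z',np.percentile(Q[:,2],[5,50,95]).round(1))
mm=m.copy(); mm[(P[...,2]<33)|(hsv[...,1]>60)]=0; 
x=cv2.resize(C['img'][170:235,220:310],None,fx=7,fy=7,interpolation=2); cv2.imwrite('pics/w7z.png',x)
E
python3 m3.py
```

```text
case (array([389. , 296.8]), array([42.3, 56.6]), 4.7)
stk (array([381.9, 296.7]), array([17.3, 20.1]), 4.51)
z [27.4 34.1 36. ]
```

View pics/w7z.png

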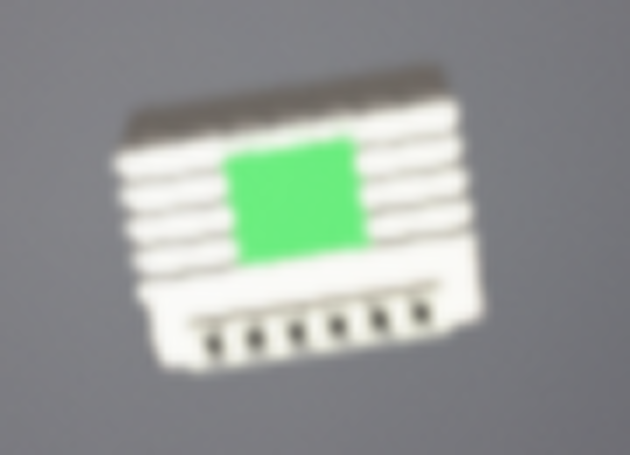

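```bash
python3 -m pendant '[{"dp":[0.0694,-0.003,-0.05],"roll":0.03,"claw":0.5},{"dp":[0.0694,-0.003,-0.12],"roll":0.05,"claw":0.5},{"dp":[0.0694,-0.003,-0.19],"roll":0.05,"claw":0.5},{"dp":[0.0694,-0.003,-0.25],"roll":0.05,"claw":0.5},{"dp":[0.0694,-0.003,-0.29],"roll":0.05,"claw":0.5},{"dp":[0.0694,-0.003,-0.31],"roll":0.05,"claw":0.5},{"dp":[0.0694,-0.003,-0.31],"roll":0.05,"claw":0.5},{"dp":[0.0694,-0.003,-0.31],"roll":0.05,"claw":0.5}]'
python3 -c "
from h import *
C=cap('wrist'); cv2.imwrite('pics/w8.png',C['img'])"
```

```text
time_s: 20.37
position: [392.2, 297.4, 76.6]
orientation: [[-0.079, 0.997, 0.0], [0.997, 0.079, -0.0], [-0.0, 0.0, -1.0]]
ft_force: [-0.5, 0.0, 0.4]
gripper_width: 69.8
```

View pics/w8.png

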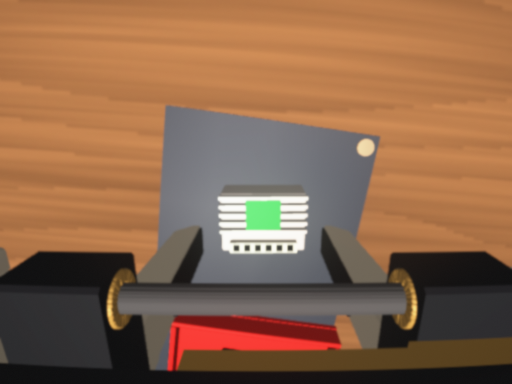

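```bash
python3 -m pendant '[{"dp":[0,0.001,-0.03],"roll":0,"claw":0.5},{"dp":[0,0.001,-0.06],"roll":0,"claw":0.5},{"dp":[0,0.001,-0.078],"roll":0,"claw":0.5},{"dp":[0,0.001,-0.0866],"roll":0,"claw":0.5},{"dp":[0,0.001,-0.0866],"roll":0,"claw":0.5},{"dp":[0,0.001,-0.0866],"roll":0,"claw":0.5}]'
python3 -m pendant '[{"dp":[0,0,0],"roll":0,"claw":0.3},{"dp":[0,0,0],"roll":0,"claw":0.2},{"dp":[0,0,0],"roll":0,"claw":0},{"dp":[0,0,0],"roll":0,"claw":0},{"dp":[0,0,0],"roll":0,"claw":0}]'
python3 tl.py grn 35.5 w9.png
```

```text
time_s: 20.92
position: [391.5, 298.3, 34.1]
orientation: [[-0.08, 0.997, 0.001], [0.997, 0.08, 0.001], [0.001, 0.001, -1.0]]
ft_force: [-0.6, 0.1, 0.3]
gripper_width: 69.6
time_s: 21.33
position: [391.4, 298.3, 34.1]
orientation: [[-0.08, 0.997, 0.001], [0.997, 0.08, 0.001], [0.001, 0.001, -1.0]]
ft_force: [0.2, -0.1, 4.6]
gripper_width: 56.2
TCP [391.4 298.3  34.1] sticker px [261.5 238.5] tool (array([ -0.9, -12.9]), array([21.7, 11.2]), 0.05) world (array([378.6, 296.4]), array([11.2, 21.7]), 4.53)
```

View pics/w9.png

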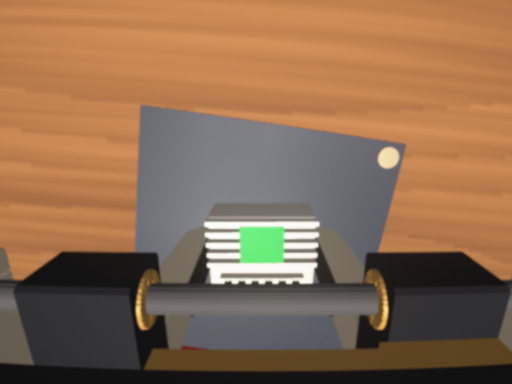

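```bash
python3 -c "
import cv2,numpy as np
for f,lo,hi in(('w5',(0,150,100),(8,255,255)),('w9',(45,100,60),(85,255,255))):
    h=cv2.cvtColor(cv2.imread('pics/%s.png'%f),cv2.COLOR_BGR2HSV); m=cv2.inRange(h,lo,hi)[180:290,200:320]; ys,xs=np.where(m); print(f,xs.min()+200,xs.max()+200,ys.min()+180,ys.max()+180)
a=cv2.imread('pics/w5.png')[190:300,190:335];b=cv2.imread('pics/w9.png')[190:300,190:335]
cv2.imwrite('pics/cmp.png',cv2.resize(np.hstack([a,b]),None,fx=2.7,fy=4,interpolation=2))"
```

```text
w5 239 285 224 263
w9 239 283 228 261
```

View pics/cmp.png

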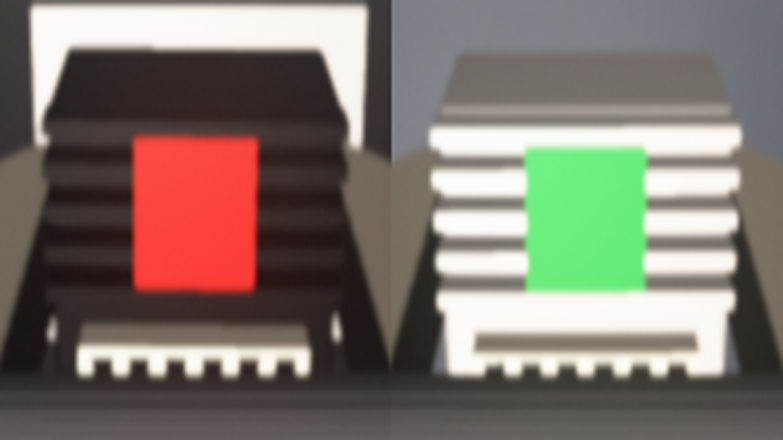

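```bash
python3 -m pendant '[{"dp":[0,0,0.005],"roll":0,"claw":0},{"dp":[0,0,0.02],"roll":0,"claw":0},{"dp":[0,0,0.05],"roll":0,"claw":0},{"dp":[0,0,0.09],"roll":0,"claw":0},{"dp":[0.01,-0.02,0.13],"roll":0,"claw":0},{"dp":[0.03,-0.05,0.16],"roll":0,"claw":0},{"dp":[0.06,-0.1,0.17],"roll":0,"claw":0},{"dp":[0.1,-0.16,0.17],"roll":0,"claw":0}]'
python3 -m pendant '[{"dp":[0.04,-0.07,0],"roll":0,"claw":0},{"dp":[0.08,-0.14,0],"roll":0,"claw":0},{"dp":[0.12,-0.21,0],"roll":0,"claw":0},{"dp":[0.16,-0.28,0],"roll":0,"claw":0},{"dp":[0.2,-0.35,0],"roll":0,"claw":0},{"dp":[0.235,-0.41,0],"roll":0,"claw":0},{"dp":[0.26,-0.455,0],"roll":0,"claw":0},{"dp":[0.275,-0.48,0],"roll":0,"claw":0}]'
python3 -m pendant '[{"dp":[0,0,0],"roll":0.0045,"claw":0},{"dp":[0,0,0],"roll":0.0045,"claw":0}]'
```

```text
time_s: 22.05
position: [440.8, 219.7, 120.2]
orientation: [[-0.085, 0.996, 0.001], [0.996, 0.085, 0.003], [0.003, 0.002, -1.0]]
ft_force: [0.5, 0.5, -2.0]
gripper_width: 55.8
time_s: 22.72
position: [579.4, -27.1, 118.5]
orientation: [[-0.074, 0.997, 0.0], [0.997, 0.074, -0.003], [-0.003, 0.0, -1.0]]
ft_force: [-0.0, -0.7, -0.7]
gripper_width: 56.0
time_s: 22.88
position: [577.8, -21.2, 118.2]
orientation: [[-0.094, 0.996, -0.002], [0.996, 0.094, 0.001], [0.001, -0.002, -1.0]]
ft_force: [0.7, 0.8, -1.9]
gripper_width: 55.8
```

```bash
python3 -m pendant '[{"dp":[0.006,-0.015,0],"roll":0,"claw":0},{"dp":[0.006,-0.031,0],"roll":0,"claw":0},{"dp":[0.006,-0.031,-0.03],"roll":0,"claw":0},{"dp":[0.006,-0.031,-0.07],"roll":0,"claw":0},{"dp":[0.006,-0.031,-0.1],"roll":0,"claw":0},{"dp":[0.006,-0.031,-0.12],"roll":0,"claw":0},{"dp":[0.006,-0.031,-0.13],"roll":0,"claw":0},{"dp":[0.006,-0.031,-0.13],"roll":0,"claw":0}]'
python3 -m pendant '[{"dp":[0,0,0],"roll":0,"claw":0}]'
```

```text
time_s: 23.55
position: [580.8, -37.0, 52.6]
orientation: [[-0.095, 0.995, -0.002], [0.995, 0.095, 0.0], [0.0, -0.002, -1.0]]
ft_force: [0.7, 1.0, -1.5]
gripper_width: 55.7
time_s: 23.63
position: [581.9, -37.3, 53.8]
orientation: [[-0.094, 0.996, 0.001], [0.996, 0.094, -0.0], [-0.0, 0.001, -1.0]]
ft_force: [-0.3, 0.3, -2.2]
gripper_width: 55.6
```

```bash
python3 -m pendant '[{"dp":[0,0,-0.008],"roll":0,"claw":0},{"dp":[0,0,-0.014],"roll":0,"claw":0},{"dp":[0,0,-0.018],"roll":0,"claw":0},{"dp":[0,0,-0.018],"roll":0,"claw":0}]'
python3 -m pendant '[{"dp":[0,0,-0.002],"roll":0,"claw":0},{"dp":[0,0,-0.003],"roll":0,"claw":0},{"dp":[0,0,-0.003],"roll":0,"claw":0}]'
python3 -c "
from h import *
C=cap('wrist'); print(C['obs']['position'])
cv2.imwrite('pics/w10.png',C['img'])
a=cv2.imread('pics/w5.png')[170:300,190:335];b=C['img'][170:300,190:335]
cv2.imwrite('pics/cmp2.png',cv2.resize(np.hstack([a,b]),None,fx=2.7,fy=4,interpolation=2))"
```

```text
time_s: 23.97
position: [581.4, -37.5, 44.3]
orientation: [[-0.094, 0.996, -0.001], [0.996, 0.094, -0.0], [0.0, -0.001, -1.0]]
ft_force: [-0.1, 0.3, -1.1]
gripper_width: 55.9
time_s: 24.22
position: [581.6, -37.5, 43.0]
orientation: [[-0.094, 0.996, 0.0], [0.996, 0.094, -0.0], [-0.0, 0.0, -1.0]]
ft_force: [-1.1, -0.0, -0.4]
gripper_width: 55.7
[581.58720238 -37.50259493  42.99146925]
```

View pics/cmp2.png

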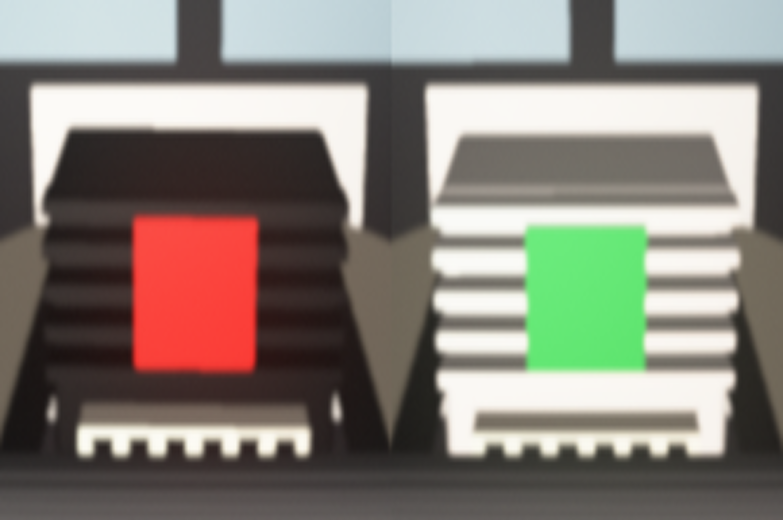

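```bash
python3 -m pendant '[{"dp":[-0.0018,0.0006,0],"roll":0,"claw":0},{"dp":[-0.0018,0.0006,-0.002],"roll":0,"claw":0},{"dp":[-0.0018,0.0006,-0.003],"roll":0,"claw":0},{"dp":[-0.0018,0.0006,-0.003],"roll":0,"claw":0}]'
python3 -m pendant '[{"dp":[0,0,-0.001],"roll":0,"claw":0},{"dp":[0,0,-0.002],"roll":0,"claw":0},{"dp":[0,0,-0.002],"roll":0,"claw":0}]'
```

```text
time_s: 24.6
position: [580.6, -37.1, 41.4]
orientation: [[-0.094, 0.996, -0.0], [0.996, 0.094, -0.0], [-0.0, -0.0, -1.0]]
ft_force: [0.7, 0.2, -2.2]
gripper_width: 55.4
time_s: 24.85
position: [580.7, -37.2, 41.1]
orientation: [[-0.094, 0.996, 0.0], [0.996, 0.094, 0.0], [0.0, 0.0, -1.0]]
ft_force: [-1.9, 0.6, 3.5]
gripper_width: 55.8
```

Contact made. Release, retreat and check.

```bash
python3 -m pendant '[{"dp":[0,0,0],"roll":0,"claw":0.3},{"dp":[0,0,0],"roll":0,"claw":0.5},{"dp":[0,0,0],"roll":0,"claw":0.5},{"dp":[0,0,0],"roll":0,"claw":0.5},{"dp":[0,0,0.03],"roll":0,"claw":0.5},{"dp":[0,0,0.08],"roll":0,"claw":0.5},{"dp":[0,0,0.15],"roll":0,"claw":0.5},{"dp":[0,0,0.22],"roll":0,"claw":0.5}]'
python3 -m pendant '[{"dp":[-0.072,0,0.07],"roll":0,"claw":0.3},{"dp":[-0.072,0,0.13],"roll":0,"claw":0.1},{"dp":[-0.072,0,0.16],"roll":0,"claw":-0.1},{"dp":[-0.072,0,0.16],"roll":0,"claw":-0.1},{"dp":[-0.072,0,0.16],"roll":0,"claw":-0.1}]'
python3 m2.py
python3 -c "
from h import *
C=cap('wrist'); print(C['obs']['position'])
a=cv2.imread('pics/w3.png')[90:260,160:360];b=C['img'][90:260,160:360]
cv2.imwrite('pics/cmp3.png',cv2.resize(np.hstack([a,b]),None,fx=2,fy=2,interpolation=2))"
```

```text
time_s: 25.52
position: [579.9, -37.1, 150.8]
orientation: [[-0.094, 0.996, -0.003], [0.996, 0.094, -0.0], [0.0, -0.003, -1.0]]
ft_force: [0.7, -1.1, -1.1]
gripper_width: 69.9
time_s: 25.93
position: [545.0, -37.2, 231.1]
orientation: [[-0.094, 0.996, 0.002], [0.996, 0.094, -0.0], [-0.0, 0.002, -1.0]]
ft_force: [-0.5, 0.2, 0.1]
gripper_width: 43.5
pad1 (array([-38.3,  42.7]), array([76.5, 74.5]), 0.11) n 262 z 10.4
pad-1 (array([-38.4, -41.8]), array([75.7, 76.5]), 89.7) n 259 z 10.4
ctlpad (array([22.1, -0.4]), array([89.2, 66.5]), 89.96) n 336 z 10.4
case z>22 (array([24.6, -0.9]), array([56.5, 43.2]), 89.97) n 160 z 42.7
sock (array([35.6, -0.9]), array([55.8, 18.1]), 89.97) n 122 z 39.7
[544.28832672 -37.07697226 229.7874802 ]
```

View pics/cmp3.png

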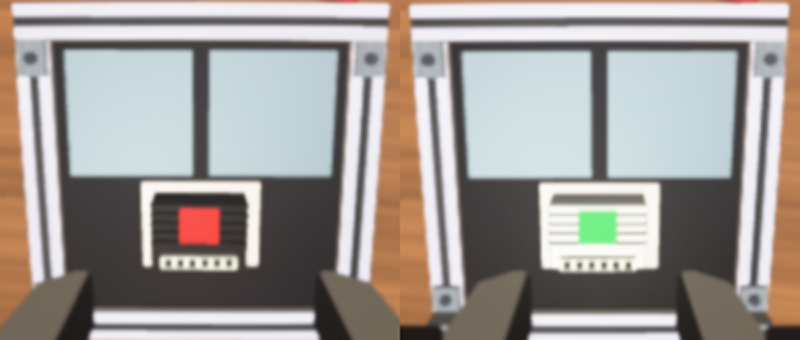

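```bash
cat > ed.py <<'E'
from h import *
C=cap('wrist'); g=cv2.cvtColor(C['img'],cv2.COLOR_BGR2GRAY).astype(np.float32); S=cv2.cvtColor(C['img'],cv2.COLOR_BGR2HSV)[...,1].astype(np.float32)
th=np.radians(5.4); c0=np.array([552.2,-39.8]); R=np.array([[np.cos(th),-np.sin(th)],[np.sin(th),np.cos(th)]])
print(C['obs']['position'].round(1))
def prof(xs,ys,z,im):
    X,Y=np.meshgrid(xs,ys); W=np.c_[(np.c_[X.ravel(),Y.ravel()]@R.T)+c0,np.full(X.size,z)]
    uv=project(C,W).astype(np.float32).reshape(*X.shape,2)
    return cv2.remap(im,uv[...,0],uv[...,1],cv2.INTER_LINEAR)
def edge(name,lo,hi,ys,z,im,axis='x'):
    s=np.arange(lo,hi,0.2)
    p=prof(s,ys,z,im) if axis=='x' else prof(ys,s,z,im).T
    d=np.abs(np.gradient(cv2.GaussianBlur(p,(11,1),0),axis=1)); e=s[d.argmax(1)]
    print(name,'median',np.median(e).round(2),'slope deg',np.degrees(np.polyfit(ys,e,1)[0]).round(2),'iqr',np.percentile(e,[25,75]).round(2))
Y=np.arange(-85,85,4.)
edge('front outer x -103',-115,-92,Y,20,S)
edge('front inner x -83',-90,-77,Y,20,g)
B=np.r_[np.arange(-72,-12,4.),np.arange(12,72,4.)]
edge('pad rear edge',-10,8,B,10.4,g)
edge('pad front edge',-82,-66,B,10.4,g)
edge('rear inner 83',70,92,np.arange(-30,30,4.),20,g)
X=np.arange(-70,-10,4.)
edge('left outer 105',95,115,X,20,S,'y'); edge('right outer -105',-115,-95,X,20,S,'y')
edge('ctl pad front',0,12,np.arange(-24,24,3.),10.4,g)
edge('padL outer',72,88,X,10.4,g,'y');edge('padR outer',-88,-72,X,10.4,g,'y');edge('padL in',0,10,X,10.4,g,'y');edge('padR in',-10,0,X,10.4,g,'y')
E
python3 ed.py
```

```text
[544. -37. 229.]
front outer x -103 median -103.4 slope deg -0.14 iqr [-103.4 -103. ]
front inner x -83 median -82.2 slope deg 0.09 iqr [-82.4 -81.8]
pad rear edge median -2.0 slope deg 0.1 iqr [-2.   0.6]
pad front edge median -77.0 slope deg 2.14 iqr [-81.2 -77. ]
rear inner 83 median 91.0 slope deg -0.02 iqr [90.8 91. ]
left outer 105 median 105.6 slope deg 0.19 iqr [105.6 105.6]
right outer -105 median -105.0 slope deg -0.23 iqr [-105.2 -104.8]
ctl pad front median 0.8 slope deg 0.0 iqr [0.8 0.8]
padL outer median 86.6 slope deg 0.23 iqr [86.3 86.6]
padR outer median -86.4 slope deg -2.88 iqr [-86.6 -86.2]
padL in median 5.0 slope deg 0.05 iqr [5. 5.]
padR in median -4.4 slope deg -0.08 iqr [-4.4 -4.3]
```

```bash
python3 -m pendant '[{"dp":[-0.04,-0.07,0],"roll":0,"claw":-0.1},{"dp":[-0.08,-0.14,0],"roll":0,"claw":-0.1},{"dp":[-0.12,-0.21,0],"roll":0,"claw":-0.1},{"dp":[-0.16,-0.28,0],"roll":0,"claw":-0.1},{"dp":[-0.2,-0.35,0],"roll":0,"claw":-0.1},{"dp":[-0.235,-0.42,0],"roll":0,"claw":-0.1},{"dp":[-0.265,-0.49,0],"roll":0,"claw":-0.1},{"dp":[-0.279,-0.521,0],"roll":0,"claw":-0.1}]'
python3 -m pendant '[{"dp":[0,0,-0.03],"roll":0,"claw":-0.1},{"dp":[0,0,-0.06],"roll":0,"claw":-0.1},{"dp":[0,0,-0.06],"roll":0,"claw":-0.1},{"dp":[0,0,-0.06],"roll":0,"claw":-0.1}]'
sed 's/(507,0)/(405,-297)/;s/(517,-84)/(521,-293)/;s/122,/115,/g' m1.py > m4.py; python3 m4.py | head -3
python3 -c "
from h import *
C=cap('wrist'); print(C['obs']['position']); cv2.imwrite('pics/w11.png',C['img'])"
```

```text
time_s: 26.75
position: [401.3, -302.9, 229.1]
orientation: [[-0.086, 0.996, -0.004], [0.996, 0.086, -0.002], [-0.001, -0.004, -1.0]]
ft_force: [-0.1, 0.1, -0.1]
gripper_width: 41.9
time_s: 27.08
position: [404.5, -297.0, 198.9]
orientation: [[-0.094, 0.996, -0.004], [0.996, 0.094, 0.002], [0.003, -0.003, -1.0]]
ft_force: [0.8, -0.4, 0.2]
gripper_width: 41.6
wrist
gh (array([ 405.3, -298.3]), array([40.8, 13.3]), 5.74) z [113.3 114.7 115.8] med [ 404.1 -298.2  114.7] px [261. 210.]
bh (array([ 518.9, -293.8]), array([35.3, 13.2]), 5.34) z [113.5 114.5 115.6] med [ 517.8 -293.7  114.5] px [254. 332.]
[ 405.12377676 -297.32937046  199.75402045]
```

View pics/w11.png

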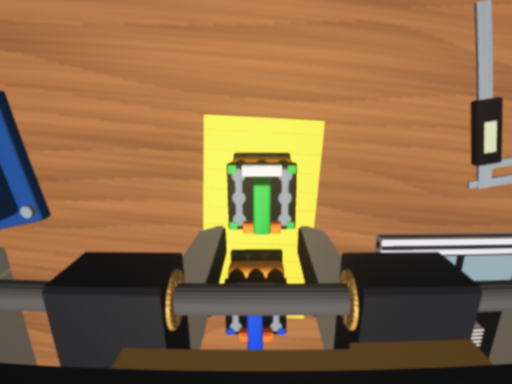

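```bash
python3 -m pendant '[{"dp":[0,-0.001,-0.04],"roll":0,"claw":-0.1},{"dp":[0,-0.001,-0.09],"roll":0,"claw":-0.1},{"dp":[0,-0.001,-0.13],"roll":0,"claw":-0.1},{"dp":[0,-0.001,-0.152],"roll":0,"claw":-0.1},{"dp":[0,-0.001,-0.163],"roll":0,"claw":-0.1},{"dp":[0,-0.001,-0.163],"roll":0,"claw":-0.1},{"dp":[0,-0.001,-0.163],"roll":0,"claw":-0.1}]'
python3 -m pendant '[{"dp":[0,0,0],"roll":0,"claw":-0.6},{"dp":[0,0,0],"roll":0,"claw":-0.7},{"dp":[0,0,0],"roll":0,"claw":-0.9},{"dp":[0,0,0],"roll":0,"claw":-1},{"dp":[0,0,0],"roll":0,"claw":-1},{"dp":[0,0,0],"roll":0,"claw":-1}]'
python3 -m pendant '[{"dp":[0,0,0.005],"roll":0,"claw":-1},{"dp":[0,0,0.015],"roll":0,"claw":-1},{"dp":[0,0,0.035],"roll":0,"claw":-1},{"dp":[0,0,0.065],"roll":0,"claw":-1},{"dp":[0,0,0.105],"roll":0,"claw":-1},{"dp":[0,0,0.135],"roll":0,"claw":-1},{"dp":[0,0,0.14],"roll":0,"claw":-1},{"dp":[0,0,0.14],"roll":0,"claw":-1}]'
```

```text
time_s: 27.77
position: [405.8, -298.4, 119.6]
orientation: [[-0.094, 0.996, 0.001], [0.996, 0.094, -0.001], [-0.001, 0.001, -1.0]]
ft_force: [-0.3, 0.2, 0.1]
gripper_width: 42.0
time_s: 28.27
position: [405.2, -297.8, 119.2]
orientation: [[-0.094, 0.996, 0.0], [0.996, 0.094, 0.0], [0.0, 0.0, -1.0]]
ft_force: [-0.1, 1.7, 2.1]
gripper_width: 13.6
time_s: 28.93
position: [405.5, -298.5, 190.0]
orientation: [[-0.094, 0.996, 0.002], [0.996, 0.094, -0.002], [-0.002, 0.002, -1.0]]
ft_force: [-0.2, -0.0, -6.1]
gripper_width: 13.7
```

```bash
python3 -m pendant '[{"dp":[0.004,0.02,0],"roll":0,"claw":-1},{"dp":[0.01,0.06,0],"roll":0,"claw":-1},{"dp":[0.02,0.12,0],"roll":0,"claw":-1},{"dp":[0.04,0.19,0],"roll":0,"claw":-1},{"dp":[0.07,0.265,0],"roll":0,"claw":-1},{"dp":[0.105,0.335,0],"roll":0,"claw":-1},{"dp":[0.14,0.4,0],"roll":0,"claw":-1},{"dp":[0.17,0.46,0],"roll":0,"claw":-1}]'
python3 -m pendant '[{"dp":[0.02,0.05,0],"roll":0,"claw":-1},{"dp":[0.03,0.09,0],"roll":0,"claw":-1},{"dp":[0.035,0.12,0],"roll":0,"claw":-1},{"dp":[0.035,0.133,0],"roll":0,"claw":-1},{"dp":[0.035,0.133,0],"roll":0,"claw":-1},{"dp":[0.035,0.133,0],"roll":0,"claw":-1},{"dp":[0.035,0.133,-0.02],"roll":0,"claw":-1},{"dp":[0.035,0.133,-0.04],"roll":0,"claw":-1}]'
python3 -m pendant '[{"dp":[0,0,0],"roll":0,"claw":-1},{"dp":[0,0,0],"roll":0,"claw":-1}]'
```

```text
time_s: 29.6
position: [489.9, -64.3, 187.7]
orientation: [[-0.096, 0.995, -0.003], [0.995, 0.096, 0.001], [0.002, -0.002, -1.0]]
ft_force: [-0.3, -0.1, -6.2]
gripper_width: 13.6
time_s: 30.27
position: [507.6, -4.0, 169.1]
orientation: [[-0.091, 0.996, 0.001], [0.996, 0.091, -0.002], [-0.002, 0.001, -1.0]]
ft_force: [-0.5, -0.4, -6.6]
gripper_width: 13.4
time_s: 30.43
position: [506.7, -3.5, 168.5]
orientation: [[-0.091, 0.996, -0.002], [0.996, 0.091, -0.001], [-0.001, -0.002, -1.0]]
ft_force: [0.9, 0.2, -5.5]
gripper_width: 13.8
```

```bash
python3 -m pendant '[{"dp":[0.002,0.003,-0.015],"roll":0.001,"claw":-1},{"dp":[0.002,0.003,-0.035],"roll":0.001,"claw":-1},{"dp":[0.002,0.003,-0.055],"roll":0.001,"claw":-1},{"dp":[0.002,0.003,-0.067],"roll":0.001,"claw":-1},{"dp":[0.002,0.003,-0.074],"roll":0.001,"claw":-1},{"dp":[0.002,0.003,-0.077],"roll":0.001,"claw":-1},{"dp":[0.002,0.003,-0.077],"roll":0.001,"claw":-1},{"dp":[0.002,0.003,-0.077],"roll":0.001,"claw":-1}]'
```

```text
time_s: 31.1
position: [509.0, -0.2, 130.7]
orientation: [[-0.097, 0.995, 0.001], [0.995, 0.097, -0.0], [-0.0, 0.001, -1.0]]
ft_force: [-0.2, 0.6, -5.3]
gripper_width: 13.7
```

```bash
python3 -m pendant '[{"dp":[0,0,-0.002],"roll":0,"claw":-1},{"dp":[0,0,-0.004],"roll":0,"claw":-1},{"dp":[0,0,-0.004],"roll":0,"claw":-1},{"dp":[0,0,-0.004],"roll":0,"claw":-1}]'
python3 -m pendant '[{"dp":[0,0,0],"roll":0,"claw":-1},{"dp":[0,0,0],"roll":0,"claw":-1}]'
```

```text
time_s: 31.43
position: [508.6, -0.2, 128.6]
orientation: [[-0.097, 0.995, 0.0], [0.995, 0.097, -0.0], [-0.0, 0.0, -1.0]]
ft_force: [0.1, -0.3, -5.7]
gripper_width: 13.8
time_s: 31.6
position: [508.7, -0.1, 128.6]
orientation: [[-0.097, 0.995, 0.0], [0.995, 0.097, -0.0], [-0.0, 0.0, -1.0]]
ft_force: [0.5, -0.6, -5.4]
gripper_width: 13.6
```

```bash
python3 -m pendant '[{"dp":[-0.0016,-0.003,0],"roll":-0.001,"claw":-1},{"dp":[-0.0016,-0.003,-0.002],"roll":-0.001,"claw":-1},{"dp":[-0.0016,-0.003,-0.003],"roll":-0.001,"claw":-1},{"dp":[-0.0016,-0.003,-0.004],"roll":-0.001,"claw":-1},{"dp":[-0.0016,-0.003,-0.004],"roll":-0.001,"claw":-1},{"dp":[-0.0016,-0.003,-0.004],"roll":-0.001,"claw":-1}]'
python3 -m pendant '[{"dp":[0,0,-0.0005],"roll":0,"claw":-1},{"dp":[0,0,-0.001],"roll":0,"claw":-1},{"dp":[0,0,-0.001],"roll":0,"claw":-1}]'
```

```text
time_s: 32.1
position: [507.9, -1.6, 126.5]
orientation: [[-0.094, 0.996, -0.0], [0.996, 0.094, -0.0], [-0.0, -0.0, -1.0]]
ft_force: [-0.2, 0.9, -5.8]
gripper_width: 13.8
time_s: 32.35
position: [507.9, -1.6, 126.3]
orientation: [[-0.094, 0.996, 0.0], [0.996, 0.094, 0.0], [0.0, 0.0, -1.0]]
ft_force: [-0.9, -0.4, -2.1]
gripper_width: 13.9
```

Position exact, contact starting; a touch more, then release and go to the blue module.

```bash
python3 -m pendant '[{"dp":[0,0,-0.001],"roll":0,"claw":-1},{"dp":[0,0,-0.001],"roll":0,"claw":-1},{"dp":[0,0,-0.001],"roll":0,"claw":-0.5},{"dp":[0,0,-0.001],"roll":0,"claw":-0.1},{"dp":[0,0,-0.001],"roll":0,"claw":-0.1},{"dp":[0,0,0],"roll":0,"claw":-0.1},{"dp":[0,0,0.04],"roll":0,"claw":-0.1},{"dp":[0,0,0.09],"roll":0,"claw":-0.1}]'
python3 -m pendant '[{"dp":[0,0,0.08],"roll":0,"claw":-0.1},{"dp":[0.02,-0.08,0.08],"roll":0,"claw":-0.1},{"dp":[0.026,-0.16,0.08],"roll":0,"claw":-0.1},{"dp":[0.026,-0.24,0.08],"roll":0,"claw":-0.1},{"dp":[0.026,-0.32,0.08],"roll":0,"claw":-0.1},{"dp":[0.026,-0.4,0.08],"roll":0,"claw":-0.1},{"dp":[0.026,-0.48,0.08],"roll":0,"claw":-0.1},{"dp":[0.026,-0.56,0.08],"roll":0,"claw":-0.1}]'
python3 -m pendant '[{"dp":[0,-0.022,0],"roll":0,"claw":-0.1},{"dp":[0,-0.022,0],"roll":0,"claw":-0.1},{"dp":[0,-0.022,0],"roll":0,"claw":-0.1}]'
python3 m4.py | head -3
python3 -c "
from h import *
C=cap('wrist'); print(C['obs']['position']); cv2.imwrite('pics/w12.png',C['img'])"
```

```text
time_s: 33.02
position: [506.7, -1.8, 169.9]
orientation: [[-0.094, 0.996, -0.005], [0.996, 0.094, -0.0], [0.0, -0.005, -1.0]]
ft_force: [0.2, -0.2, 0.3]
gripper_width: 41.6
time_s: 33.68
position: [520.7, -283.8, 211.1]
orientation: [[-0.094, 0.996, 0.001], [0.996, 0.094, -0.0], [-0.0, 0.0, -1.0]]
ft_force: [1.3, 0.3, 0.2]
gripper_width: 41.8
time_s: 33.93
position: [520.8, -292.2, 210.6]
orientation: [[-0.093, 0.996, -0.0], [0.996, 0.093, 0.001], [0.001, -0.0, -1.0]]
ft_force: [0.1, 0.8, -0.3]
gripper_width: 41.9
wrist
gh none
bh (array([ 521.1, -293.1]), array([39.9, 13.1]), 5.27) z [113.4 114.7 115.9] med [ 520.2 -293.3  114.7] px [261. 204.]
[ 521.35559925 -290.39920521  210.66738063]
```

View pics/w12.png

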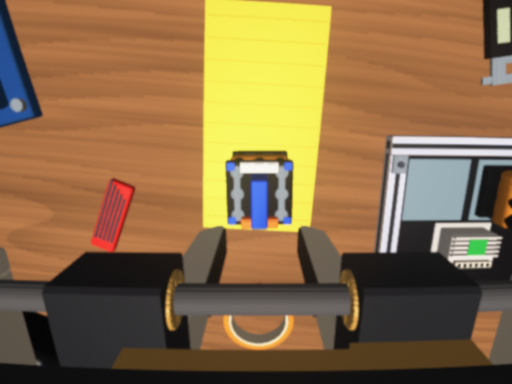

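```bash
python3 -m pendant '[{"dp":[0,-0.002,-0.04],"roll":0,"claw":-0.1},{"dp":[0,-0.002,-0.09],"roll":0,"claw":-0.1},{"dp":[0,-0.002,-0.14],"roll":0,"claw":-0.1},{"dp":[0,-0.002,-0.168],"roll":0,"claw":-0.1},{"dp":[0,-0.002,-0.18],"roll":0,"claw":-0.1},{"dp":[0,-0.002,-0.184],"roll":0,"claw":-0.1},{"dp":[0,-0.002,-0.184],"roll":0,"claw":-0.1},{"dp":[0,-0.002,-0.184],"roll":0,"claw":-0.1}]'
python3 -m pendant '[{"dp":[0,0,0],"roll":0,"claw":-0.6},{"dp":[0,0,0],"roll":0,"claw":-0.7},{"dp":[0,0,0],"roll":0,"claw":-0.9},{"dp":[0,0,0],"roll":0,"claw":-1},{"dp":[0,0,0],"roll":0,"claw":-1},{"dp":[0,0,0],"roll":0,"claw":-1}]'
python3 -m pendant '[{"dp":[0,0,0.005],"roll":0,"claw":-1},{"dp":[0,0,0.015],"roll":0,"claw":-1},{"dp":[0,0,0.035],"roll":0,"claw":-1},{"dp":[0,0,0.065],"roll":0,"claw":-1},{"dp":[0,0,0.105],"roll":0,"claw":-1},{"dp":[0,0,0.135],"roll":0,"claw":-1},{"dp":[0,0,0.14],"roll":0,"claw":-1},{"dp":[0,0,0.14],"roll":0,"claw":-1}]'
```

```text
time_s: 34.7
position: [521.9, -293.3, 120.2]
orientation: [[-0.095, 0.995, 0.002], [0.995, 0.095, -0.001], [-0.001, 0.002, -1.0]]
ft_force: [-0.6, -0.0, 1.0]
gripper_width: 42.0
time_s: 35.2
position: [520.8, -293.4, 119.1]
orientation: [[-0.094, 0.996, -0.0], [0.996, 0.094, 0.0], [0.0, -0.0, -1.0]]
ft_force: [-0.2, 1.0, 0.8]
gripper_width: 13.9
time_s: 35.87
position: [521.3, -294.1, 190.3]
orientation: [[-0.094, 0.996, 0.002], [0.996, 0.094, -0.001], [-0.002, 0.002, -1.0]]
ft_force: [0.1, 0.2, -4.7]
gripper_width: 13.5
```

```bash
python3 -m pendant '[{"dp":[-0.001,0.02,0],"roll":0,"claw":-1},{"dp":[-0.003,0.065,0],"roll":0,"claw":-1},{"dp":[-0.005,0.13,0],"roll":0,"claw":-1},{"dp":[-0.006,0.2,0],"roll":0,"claw":-1},{"dp":[-0.008,0.27,0],"roll":0,"claw":-1},{"dp":[-0.009,0.33,0],"roll":0,"claw":-1},{"dp":[-0.01,0.38,0],"roll":0,"claw":-1},{"dp":[-0.01,0.405,0],"roll":0,"claw":-1}]'
python3 -m pendant '[{"dp":[0,0.01,0],"roll":0,"claw":-1},{"dp":[0,0.01,0],"roll":0,"claw":-1},{"dp":[0,0.01,-0.02],"roll":0,"claw":-1},{"dp":[0,0.01,-0.05],"roll":0,"claw":-1},{"dp":[0,0.01,-0.08],"roll":0,"claw":-1},{"dp":[0,0.01,-0.1],"roll":0,"claw":-1},{"dp":[0,0.01,-0.11],"roll":0,"claw":-1},{"dp":[0,0.01,-0.112],"roll":0,"claw":-1}]'
python3 -m pendant '[{"dp":[0,0,0],"roll":0,"claw":-1},{"dp":[0,0,0],"roll":0,"claw":-1},{"dp":[0,0,0],"roll":0,"claw":-1}]'
```

```text
time_s: 36.53
position: [514.4, -85.1, 187.6]
orientation: [[-0.1, 0.995, -0.004], [0.995, 0.1, 0.004], [0.005, -0.004, -1.0]]
ft_force: [0.3, 1.3, -5.7]
gripper_width: 13.4
time_s: 37.2
position: [515.0, -87.6, 131.6]
orientation: [[-0.092, 0.996, -0.003], [0.996, 0.092, -0.001], [-0.0, -0.003, -1.0]]
ft_force: [-0.2, 1.0, -4.6]
gripper_width: 13.8
time_s: 37.45
position: [516.5, -86.4, 133.7]
orientation: [[-0.094, 0.996, 0.002], [0.996, 0.094, -0.0], [-0.001, 0.002, -1.0]]
ft_force: [-0.3, -0.1, -4.1]
gripper_width: 13.7
```

```bash
python3 -m pendant '[{"dp":[0,0,-0.004],"roll":0,"claw":-1},{"dp":[0,0,-0.008],"roll":0,"claw":-1},{"dp":[0,0,-0.01],"roll":0,"claw":-1},{"dp":[0,0,-0.01],"roll":0,"claw":-1},{"dp":[0,0,-0.01],"roll":0,"claw":-1},{"dp":[0,0,-0.01],"roll":0,"claw":-1}]'
```

```text
time_s: 37.95
position: [515.9, -86.1, 128.0]
orientation: [[-0.094, 0.996, 0.0], [0.996, 0.094, -0.0], [-0.0, 0.0, -1.0]]
ft_force: [0.2, 0.2, -5.2]
gripper_width: 13.8
```

```bash
python3 -m pendant '[{"dp":[0.001,0.0008,0],"roll":0,"claw":-1},{"dp":[0.001,0.0008,-0.002],"roll":0,"claw":-1},{"dp":[0.001,0.0008,-0.003],"roll":0,"claw":-1},{"dp":[0.001,0.0008,-0.0035],"roll":0,"claw":-1},{"dp":[0.001,0.0008,-0.0035],"roll":0,"claw":-1}]'
python3 -m pendant '[{"dp":[0,0,-0.0005],"roll":0,"claw":-1},{"dp":[0,0,-0.001],"roll":0,"claw":-1},{"dp":[0,0,-0.001],"roll":0,"claw":-1}]'
```

```text
time_s: 38.37
position: [516.3, -85.7, 126.2]
orientation: [[-0.094, 0.996, -0.0], [0.996, 0.094, -0.0], [-0.0, -0.0, -1.0]]
ft_force: [0.1, 0.3, -4.7]
gripper_width: 13.6
time_s: 38.62
position: [516.4, -85.7, 126.1]
orientation: [[-0.094, 0.996, 0.0], [0.996, 0.094, 0.0], [0.0, 0.0, -1.0]]
ft_force: [-0.4, -0.2, -0.9]
gripper_width: 14.0
```

```bash
python3 -m pendant '[{"dp":[0,0,-0.001],"roll":0,"claw":-1},{"dp":[0,0,-0.001],"roll":0,"claw":-1},{"dp":[0,0,-0.001],"roll":0,"claw":-0.5},{"dp":[0,0,-0.001],"roll":0,"claw":-0.1},{"dp":[0,0,-0.001],"roll":0,"claw":-0.1},{"dp":[0,0,0],"roll":0,"claw":-0.1},{"dp":[0,0,0.04],"roll":0,"claw":-0.1},{"dp":[0,0,0.09],"roll":0,"claw":-0.1}]'
python3 -m pendant '[{"dp":[0.022,0.09,0.06],"roll":0,"claw":-0.1},{"dp":[0.022,0.09,0.12],"roll":0,"claw":-0.1},{"dp":[0.022,0.09,0.18],"roll":0,"claw":-0.1},{"dp":[0.022,0.09,0.25],"roll":0,"claw":-0.1},{"dp":[0.022,0.09,0.33],"roll":0,"claw":-0.1},{"dp":[0.022,0.09,0.33],"roll":0,"claw":-0.1},{"dp":[0.022,0.09,0.33],"roll":0,"claw":-0.1}]'
python3 m1.py
python3 -c "
from h import *
C=cap('wrist'); print(C['obs']['position'],C['obs']['time_s']); cv2.imwrite('pics/w13.png',C['img']);cv2.imwrite('pics/w13z.png',cv2.resize(C['img'][95:255,175:350],None,fx=4.5,fy=3.7,interpolation=2))"
```

```text
time_s: 39.28
position: [515.1, -85.6, 169.5]
orientation: [[-0.094, 0.996, -0.005], [0.996, 0.094, 0.0], [0.001, -0.005, -1.0]]
ft_force: [0.8, -0.3, 0.1]
gripper_width: 41.3
time_s: 39.87
position: [528.6, -41.0, 338.2]
orientation: [[-0.094, 0.996, 0.006], [0.996, 0.094, -0.0], [-0.001, 0.006, -1.0]]
ft_force: [-0.4, 0.2, 0.1]
gripper_width: 42.0
wrist
gh (array([507.9,  -2.6]), array([40.4, 14.4]), 4.87) z [119.4 121.7 122.9] med [507.1  -2.7 121.7] px [297. 158.]
bh (array([516.3, -85.5]), array([39.3, 14.6]), 6.01) z [119.2 121.5 123.1] med [515.7 -85.4 121.5] px [226. 159.]
redst none
yellow (array([ 463.2, -295.8]), array([251.5, 131.9]), 2.38) z [1.2 2.7 4.3] med [ 453.  -294.6    2.7] px [100.  94.]
bin (array([537. , 290.6]), array([146.6, 112.9]), 85.55) z [ 5.4  7.6 38.2] med [536.6 291.5   7.6] px [468. 185.]
newst none
silver none
[527.4383522  -40.81851175 336.05716653] 39.9167
```

View pics/w13z.png

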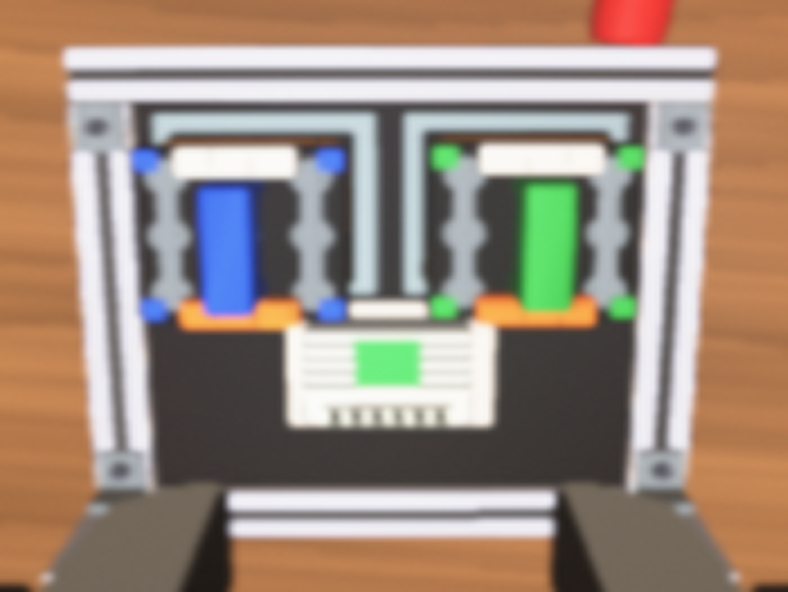

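```bash
python3 -c "
from h import *
C=cap('scene'); cv2.imwrite('pics/s2.png',C['img'])"
```

```text
(no output)
```

View pics/s2.png

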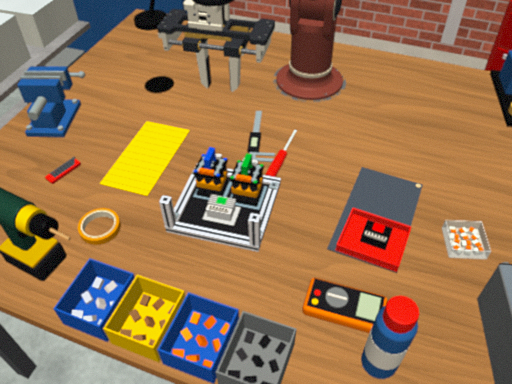

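The scene view shows both modules upright in their own bays (210,170 and 246,177) and the silver controller in place (220,208). The old one is flat in the bin (377,234), and the multimeter and tape have not moved. The arm is clear of everything, so I'm handing in.

```bash
python3 -c "
from station import order
print(order.sign_off())"
```

```text
the job is handed in; nothing more can be done
None
```

The controller swap is done and handed in at about 40 s of robot time. I stood both modules on the yellow mat, put the failed controller in the red bin, and set the silver one in its place with its sockets to +x. Green then went back to the +y bay and blue to the −y bay, both the same way round as before.

**Last checks:**
- **Modules:** the handles measured 0.9 mm (green) and 0.2 mm (blue) from their targets, with tops at 122 mm, so both stand upright. The handle angles, 4.9° and 6.0°, bracket the frame's 5.4°.
- **New controller:** it sits within about 1 mm of where the old one was.
- **Other objects:** the old controller looks flat in the bin, and the multimeter and tape roll look unmoved in the scene camera. I judged those three by eye.
- **Force:** the highest wrist force I read was about 6.6 N. Readings came only at the end of each move, so a brief peak in between would not show.

**Disagreements:**
- **Green module:** by my frame estimate it started about 2.6 mm short of its bay centre in x. I set it back nearer the centre than exactly where it was.
- **Bay centre:** my first contour measurement differed from the edge-based one by about 1 mm in x. I used the edge-based one.

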